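Pack the sample vials for cold shipping

TASK

Pack the samples for shipping: stand every vial upright and fully home in a well of its own in the carton's foam, and slide the cold brick fully home into the slot between the wells. Once everything is loaded, fold the shorter flap down flat first, then fold the longer flap down flat over it. Leave the other things on the bench alone.

Things in the scene. Friction and masses are not known exactly. Their poses are not given: they have to be found in the camera images.
- carton: open cardboard carton, fixed, outside 218 (x) by 168 (y) by about 100 mm high, walls 4 mm. Origin: centre of its underside, z up. Filled to 56 mm above the bench with a hard grey foam block: two rows (along y) of three round wells and a slot between the rows; the walls rise 42 to 49 mm over the foam. Flaps are hinged on top of its +y wall (inner flap) and -y wall (outer flap), none on the x ends
- well1 (a point): centre of the mouth of round well 1, at x -56, y -38 mm in the carton's frame, 56 mm above the bench; 31 mm across, 40 mm deep, straight sides
- well2 (a point): centre of the mouth of round well 2, at x -56, y 0 mm in the carton's frame, 56 mm above the bench; 31 mm across, 40 mm deep, straight sides
- well3 (a point): centre of the mouth of round well 3, at x -56, y 38 mm in the carton's frame, 56 mm above the bench; 31 mm across, 40 mm deep, straight sides
- well4 (a point): centre of the mouth of round well 4, at x 56, y -38 mm in the carton's frame, 56 mm above the bench; 31 mm across, 40 mm deep, straight sides
- well5 (a point): centre of the mouth of round well 5, at x 56, y 0 mm in the carton's frame, 56 mm above the bench; 31 mm across, 40 mm deep, straight sides
- well6 (a point): centre of the mouth of round well 6, at x 56, y 38 mm in the carton's frame, 56 mm above the bench; 31 mm across, 40 mm deep, straight sides
- slot (a point): centre of the mouth of the slot for the cold brick, 56 mm above the bench, at the middle of the carton; 33 mm along the carton's x, 93 mm along its y, 40 mm deep
- rack: white plastic vial rack standing loose on the bench, a block 110 mm (x) by 140 mm (y) by 40 mm high, 0.5 kg, with six holes 31 mm across and 30 mm deep, 60 mm apart along its x and 45 mm along its y. Origin: centre of its underside. The vials stand in some of its holes, their feet 10 mm above the bench
- vial1_c (a point): sample vial (may be absent), amber glass, 28 mm across, 76 mm tall, its top 18 mm a 26 mm wide white cap; 60 g, foot tapered to 24 mm; stands in the rack. This point: its centre, half-way up, z towards the cap. A knock may leave it leaning in its hole. Home in a well, 36 mm of it stands out of the foam: grip it in its top 30 mm
- vial2_c (a point): sample vial (may be absent), amber glass, 28 mm across, 76 mm tall, its top 18 mm a 26 mm wide white cap; 60 g, foot tapered to 24 mm; stands in the rack. This point: its centre, half-way up, z towards the cap. A knock may leave it leaning in its hole. Home in a well, 36 mm of it stands out of the foam: grip it in its top 30 mm
- vial3_c (a point): sample vial (may be absent), amber glass, 28 mm across, 76 mm tall, its top 18 mm a 26 mm wide white cap; 60 g, foot tapered to 24 mm; stands in the rack. This point: its centre, half-way up, z towards the cap. A knock may leave it leaning in its hole. Home in a well, 36 mm of it stands out of the foam: grip it in its top 30 mm
- vial4_c (a point): sample vial (may be absent), amber glass, 28 mm across, 76 mm tall, its top 18 mm a 26 mm wide white cap; 60 g, foot tapered to 24 mm; stands in the rack. This point: its centre, half-way up, z towards the cap. A knock may leave it leaning in its hole. Home in a well, 36 mm of it stands out of the foam: grip it in its top 30 mm
- vial5_c (a point): sample vial (may be absent), amber glass, 28 mm across, 76 mm tall, its top 18 mm a 26 mm wide white cap; 60 g, foot tapered to 24 mm; stands in the rack. This point: its centre, half-way up, z towards the cap. A knock may leave it leaning in its hole. Home in a well, 36 mm of it stands out of the foam: grip it in its top 30 mm
- brick_c (a point): cold brick, a white plastic slab 30 mm thick (its x), 90 mm wide (its y), 76 mm tall (z), 0.25 kg, standing on the bench on its long narrow edge. This point is its centre, half-way up. Either way round is right. Home in the slot, 36 mm of it stands out of the foam
- inner_hinge (a point): middle of the hinge line of the inner flap, on top of the carton's +y wall, 100 mm above the bench; the hinge runs along the carton's x
- outer_hinge (a point): middle of the hinge line of the outer flap, on top of the carton's -y wall, 105 mm above the bench; the hinge runs along the carton's x
- inner_edge (a point): middle of the free edge of the inner flap, the shorter cardboard flap: 80 mm from hinge to edge, 214 mm long, 4 mm thick
- outer_edge (a point): middle of the free edge of the outer flap, the longer cardboard flap: 90 mm from hinge to edge, 214 mm long, 4 mm thick; closed, it lies over the edge of the inner flap
- flap_inner (a joint): angle of the inner flap (rad): 0 flat shut over the carton, 1.57 upright, about 2 at the start (leaning outwards), at most 2.4. The crease is stiff enough for the flap to stay where it is left; about 1 to 2 N at its edge folds it
- flap_outer (a joint): angle of the outer flap (rad): 0 flat shut over the carton, 1.57 upright, about 2 at the start (leaning outwards), at most 2.4. The crease is stiff enough for the flap to stay where it is left; about 1 to 2 N at its edge folds it
- wash_bottle: bystander: white plastic bottle with a red cap, 64 mm across, 160 mm tall. Origin: centre of its underside
- timer: bystander: small white lab timer lying on the bench, 75 by 60 by 22 mm. Origin: centre of its underside
- beaker: bystander: empty glass beaker, 72 mm across, 95 mm tall. Origin: centre of its underside
Mind the look-alikes: they are no part of the job. What is shaped like the part that bears vial2_c but brown or red is not meant.

How it is judged:
On the way, in this order (a step that is already met when the one before it is completed fails the run):
1. every vial is home in a well and the cold brick is home in the slot, both flaps still open (z of vial1_c in the frame of carton between 0.05 and 0.0575 m and angle between each of vial1_c, vial2_c, vial3_c, vial4_c, vial5_c, brick_c's own z axis and vertical below 0.12 rad and (horizontal distance between vial1_c and well1 below 0.005 m or horizontal distance between vial1_c and well2 below 0.005 m or horizontal distance between vial1_c and well3 below 0.005 m or horizontal distance between vial1_c and well4 below 0.005 m or horizontal distance between vial1_c and well5 below 0.005 m or horizontal distance between vial1_c and well6 below 0.005 m) and z of vial2_c in the frame of carton between 0.05 and 0.0575 m and (horizontal distance between vial2_c and well1 below 0.005 m or horizontal distance between vial2_c and well2 below 0.005 m or horizontal distance between vial2_c and well3 below 0.005 m or horizontal distance between vial2_c and well4 below 0.005 m or horizontal distance between vial2_c and well5 below 0.005 m or horizontal distance between vial2_c and well6 below 0.005 m) and z of vial3_c in the frame of carton between 0.05 and 0.0575 m and (horizontal distance between vial3_c and well1 below 0.005 m or horizontal distance between vial3_c and well2 below 0.005 m or horizontal distance between vial3_c and well3 below 0.005 m or horizontal distance between vial3_c and well4 below 0.005 m or horizontal distance between vial3_c and well5 below 0.005 m or horizontal distance between vial3_c and well6 below 0.005 m) and z of vial4_c in the frame of carton between 0.05 and 0.0575 m and (horizontal distance between vial4_c and well1 below 0.005 m or horizontal distance between vial4_c and well2 below 0.005 m or horizontal distance between vial4_c and well3 below 0.005 m or horizontal distance between vial4_c and well4 below 0.005 m or horizontal distance between vial4_c and well5 below 0.005 m or horizontal distance between vial4_c and well6 below 0.005 m) and z of vial5_c in the frame of carton between 0.05 and 0.0575 m and (horizontal distance between vial5_c and well1 below 0.005 m or horizontal distance between vial5_c and well2 below 0.005 m or horizontal distance between vial5_c and well3 below 0.005 m or horizontal distance between vial5_c and well4 below 0.005 m or horizontal distance between vial5_c and well5 below 0.005 m or horizontal distance between vial5_c and well6 below 0.005 m) and z of brick_c in the frame of carton between 0.05 and 0.0575 m and horizontal distance between brick_c and slot below 0.005 m and value of joint each of flap_inner, flap_outer above 0.8 rad), for 0.2 s.
2. the shorter (inner) flap is folded down while the longer one is still open (value of joint flap_inner below 0.12 rad and value of joint flap_outer above 0.6 rad), for 0.2 s.
3. the longer (outer) flap is folded down over it (value of joint each of flap_inner, flap_outer below 0.12 rad), for 0.2 s.
At the end, for the whole second after the job is handed in: every vial stands on the floor of a well (within 3.5 mm of full depth, 5 mm of its centre and 7 degrees of upright), the cold brick stands likewise in the slot, and both flaps are within 7 degrees of flat, the shorter one folded first (all of step 3 and z of vial1_c in the frame of carton between 0.05 and 0.0575 m and angle between each of vial1_c, vial2_c, vial3_c, vial4_c, vial5_c, brick_c's own z axis and vertical below 0.12 rad and (horizontal distance between vial1_c and well1 below 0.005 m or horizontal distance between vial1_c and well2 below 0.005 m or horizontal distance between vial1_c and well3 below 0.005 m or horizontal distance between vial1_c and well4 below 0.005 m or horizontal distance between vial1_c and well5 below 0.005 m or horizontal distance between vial1_c and well6 below 0.005 m) and z of vial2_c in the frame of carton between 0.05 and 0.0575 m and (horizontal distance between vial2_c and well1 below 0.005 m or horizontal distance between vial2_c and well2 below 0.005 m or horizontal distance between vial2_c and well3 below 0.005 m or horizontal distance between vial2_c and well4 below 0.005 m or horizontal distance between vial2_c and well5 below 0.005 m or horizontal distance between vial2_c and well6 below 0.005 m) and z of vial3_c in the frame of carton between 0.05 and 0.0575 m and (horizontal distance between vial3_c and well1 below 0.005 m or horizontal distance between vial3_c and well2 below 0.005 m or horizontal distance between vial3_c and well3 below 0.005 m or horizontal distance between vial3_c and well4 below 0.005 m or horizontal distance between vial3_c and well5 below 0.005 m or horizontal distance between vial3_c and well6 below 0.005 m) and z of vial4_c in the frame of carton between 0.05 and 0.0575 m and (horizontal distance between vial4_c and well1 below 0.005 m or horizontal distance between vial4_c and well2 below 0.005 m or horizontal distance between vial4_c and well3 below 0.005 m or horizontal distance between vial4_c and well4 below 0.005 m or horizontal distance between vial4_c and well5 below 0.005 m or horizontal distance between vial4_c and well6 below 0.005 m) and z of vial5_c in the frame of carton between 0.05 and 0.0575 m and (horizontal distance between vial5_c and well1 below 0.005 m or horizontal distance between vial5_c and well2 below 0.005 m or horizontal distance between vial5_c and well3 below 0.005 m or horizontal distance between vial5_c and well4 below 0.005 m or horizontal distance between vial5_c and well5 below 0.005 m or horizontal distance between vial5_c and well6 below 0.005 m) and z of brick_c in the frame of carton between 0.05 and 0.0575 m and horizontal distance between brick_c and slot below 0.005 m); the robot touches nothing.
It fails at once if the wash bottle is pushed more than 30 mm aside (distance of wash_bottle from where it was at the start of the episode above 0.03 m).
It fails at once if the timer is pushed more than 30 mm aside (distance of timer from where it was at the start of the episode above 0.03 m).
It fails at once if the beaker is pushed more than 30 mm aside (distance of beaker from where it was at the start of the episode above 0.03 m).
Of vial1, vial2, vial3, vial4, vial5 only 3 to 5 are there at a start; the rules pass over those that are not, and their reading is None.
At some moment in a run one of rack may be knocked a few centimetres aside while the robot is not near it.
It also fails if it takes over 210 s, if anything falls off the work surface, if the arm or the gripper's body presses on something with over 40 N, if the wrist force passes 120 N, or if a joint passes its speed limit or range.

ROBOT

A 7-joint arm with a two-finger parallel gripper is mounted at the origin on the work surface. World frame = base frame: x ahead of the robot, y to its left, z up, the work surface at z = 0. Lengths are in m, angles in rad, forces in N, time in s.
With the tool pointing down it reaches from about 0.425 to 0.925 m from the base axis. Payload 6.8 kg.
Tool frame: the origin (TCP) lies at the very end of the fingers, on their centre line; the grasp point (between the pads) lies 19 mm behind it; z points along the fingers, y is the line along which they close (so a half turn about z gives the same grasp; the last joint's range is limited). The gripper opens to 85 mm and grips with 20 to 120 N. Pads are 22 mm wide; open, the fingers measure 114 mm over their backs; the gripper's body (76 mm by 85 mm) begins 54 mm behind the grasp point. The pads swing forward as they close: fully open they stand 13 mm farther back than shut.
Start: joints at [1.034, 0.477, 0.022, 1.555, -0.011, 1.109, -0.083], TCP at [0.281, -0.614, 0.231] pointing down, gripper open.
Joint ranges: [-2.96, 2.96], [-0.34, 2.1], [-1.41, 1.46], [0.24, 2.44], [-1.37, 4.51], [0.17, 1.92], [-2.96, 2.96]. Speed limits (rad/s): [2.39, 2.39, 3.14, 3.14, 3.14, 3.14, 3.14].

INTERFACE

Orientations are given as a unit quaternion [w, x, y, z].
In Python, from station import bot gives the robot as it stands.
- The arm moves only by the tool apply_moves, never from a script. Its argument "deltas" is a list of rows, each a list of 3 entries, a list of its own where there are three numbers: the closure, from 0 (fully open) to 1 (shut), then the shift along the tool's x, y, z in units of 0.2 m (1.0 is 0.2 m), then the turn about the tool's z in units of 2 pi rad (1.0 is 2 pi rad). A call has 1 to 12 rows; each row is the pose to reach, as a shift and turn from the pose commanded when the call began, along the tool's axes at that moment, turning the shorter way round; what a row does not reach only later rows make up. A row lasts 1/10 s, in which the tool goes at most 50 mm and 8.59 degrees, less where a joint would pass 70% of its speed; a pose out of reach is approached as far as the arm can. A call with a number of a shift or a turn outside -1 to 1 is refused whole. A call with a gripper value outside its range is refused whole. The fingers move at their own pace and stop on an object; "squeeze" is the grip in N (left out, the last holds). Time passes only in rows, so rows that repeat a pose let the fingers close. It gives the time, the measured TCP pose, the force, the opening and the grip force at its end, in the units of the state.
- bot.get_obs(): the state, without advancing time (a new reading comes with each control period).
- bot.read_camera(name): name is "side" or "top"; returns a dict with "color" (480x640x3 uint8, red, green, blue), "intrinsics" (3x3 intrinsics, pixels), "k1" (the pictures are not rectified: a ray, as slopes to the right and down, at radius r is drawn at 1 + k1 r^2 times it, then the intrinsics apply), "pose" (4x4, takes a point from camera to world coordinates). Camera axes: x right, y down, z forward; pixel columns grow to the right and rows downward; lengths in m; the calibration is good to about 2 mm. A picture is of the moment at which its call begins. There is no depth.
- bot.hand_in(): hands the job in; it is judged then, once.
Trained networks look in a picture, given as the dict that the camera call returned (one of the last four; its "shot" number tells which), for a name from the list of things; names that differ only in an ending like _2 or _b are one class to them, and where a whole thing is asked for, a point or a joint stands for the part that bears it (a point fixed in the world has none). Each returns a list of dicts, best first, with "confidence" (0 to 1); they miss things now and then, are a little off and sometimes report something else, mostly with a low value. They report only what shows in the picture. A call takes as long as a camera call. They do not tell look-alikes from the thing itself.
- bot.look_for(picture, target): "point" ([x, y, z] in m, in world coordinates, good to about 4 mm: the middle of the surface that is visible of it).
The state is a dict: "t": time; "q": joint angles; "joint_vel": joint speeds; "joint_torque": joint torques, N m; "eef_pos": TCP position; "tool_rot": TCP orientation; "contact_force": force on the tool from outside, world axes, zero at the start; "torque": the same for the moment, N m; "gripper_width": opening from 0.0 (shut) to 1.0 (fully open); "grasp_force": force on a finger pad.
Only numpy, scipy, OpenCV 4.12 (cv2) and the standard library are available. Lean on these libraries where they do the work, as an engineer would, in place of code of your own. Each camera call takes 0.05 s, during which the arm holds its last target. There are 200 camera calls.

## Working session

There is one attempt and no reset: what is moved stays moved. The work goes in short steps, Python scripts to look and compute and a tool call to move; the robot and the scene stay as the last step left them, time stands still between calls to the robot, and variables do not carry over. Pictures are saved under pics/ and viewed, at most 14 in all, crops included, and the job is handed in when it is done.

Besides the shell and the picture viewer there is one more tool, called after "Request:" by a JSON object that holds its "api" and its "payload". apply_moves: Moves the arm, as the interface text tells. Its arguments: {"type":"object","properties":{"deltas":{"type":"array","items":{"type":"array"}},"squeeze":{"type":"number"}},"required":["deltas"]}

```bash
ls; mkdir -p pics; cat > h.py <<'E'
import numpy as np, cv2
from station import bot
def snap(cam,fn=None):
    p=bot.read_camera(cam)
    if fn: cv2.imwrite('pics/'+fn,p['color'][:,:,::-1])
    return p
def px2w(p,u,v,z):
    K=np.array(p['intrinsics']);k1=p['k1']
    d=np.array([(u-K[0,2])/K[0,0],(v-K[1,2])/K[1,1]]);s=d.copy()
    for _ in range(20): s=d/(1+k1*(s@s))
    T=np.array(p['pose']);r=T[:3,:3]@np.array([s[0],s[1],1]);o=T[:3,3]
    return o+r*(z-o[2])/r[2]
def w2px(p,X):
    K=np.array(p['intrinsics']);T=np.array(p['pose'])
    c=T[:3,:3].T@(np.array(X)-T[:3,3]);s=c[:2]/c[2];s=s*(1+p['k1']*(s@s))
    return np.array([K[0,0]*s[0]+K[0,2],K[1,1]*s[1]+K[1,2]])
E
python3 - <<'E'
from h import *
np.set_printoptions(precision=4,suppress=True)
for c in ['top','side']:
    p=snap(c,c+'0.png'); print(c,np.array(p['pose']).tolist(),p['k1'])
    for n in ['carton','rack','vial1_c','brick_c','inner_hinge','outer_hinge','inner_edge','outer_edge','wash_bottle','timer','beaker','slot']:
        try:
            for d in bot.look_for(p,n)[:7]: print(n,np.round(d['point'],3),round(d['confidence'],2),w2px(p,d['point']).round())
        except Exception as e: print(n,e)
o=bot.get_obs();print(o)
E
```

```text
pics
top [[-0.021214531820359754, -0.980821833356929, 0.19374848347792506, 0.3542754905651988], [-0.9997690767235768, 0.021476301645274212, -0.0007494630931459301, -0.02632117213135316], [-0.0034259111094335905, -0.19371964195195607, -0.9810509484502201, 1.1710051307760798], [0.0, 0.0, 0.0, 1.0]] -0.10687469090516986
carton [ 0.564 -0.035  0.057] 0.79 [324. 249.]
rack [0.534 0.292 0.041] 0.57 [194. 265.]
vial1_c [0.559 0.302 0.084] 0.45 [186. 251.]
vial1_c [0.568 0.066 0.138] 0.19 [281. 241.]
brick_c [ 0.465 -0.335  0.071] 0.78 [450. 285.]
inner_hinge [ 0.567 -0.036  0.053] 0.66 [325. 248.]
outer_hinge [ 0.57  -0.037  0.056] 0.94 [325. 246.]
outer_hinge [0.559 0.302 0.081] 0.52 [186. 252.]
inner_edge [0.571 0.064 0.142] 0.59 [281. 240.]
outer_edge [ 0.552 -0.139  0.157] 0.73 [371. 245.]
wash_bottle [0.699 0.254 0.108] 0.6 [204. 193.]
timer [ 0.727 -0.216  0.021] 0.84 [392. 188.]
timer [ 0.567 -0.033  0.054] 0.74 [324. 248.]
beaker [ 0.635 -0.378  0.058] 0.63 [460. 218.]
slot [ 0.572 -0.035  0.058] 0.85 [324. 245.]
side [[-0.9642664650398782, -0.15774601912170771, 0.21285294888901865,
[... 679 characters left out ...]
203  0.025] 0.62 [268. 211.]
timer [ 0.552 -0.079  0.089] 0.47 [330. 233.]
beaker [ 0.628 -0.384  0.086] 0.69 [330. 160.]
slot [ 0.56  -0.081  0.088] 0.6 [327. 233.]
{'t': 1.3, 'q': array([ 1.0339,  0.477 ,  0.0224,  1.5554, -0.0115,  1.1093, -0.0831]), 'joint_vel': array([ 0.0014,  0.0019,  0.0015, -0.0022,  0.0001, -0.0003,  0.0008]), 'joint_torque': array([ -0.0003, -59.6322,   1.6063, -28.1545,   0.0125,   0.0017,
         0.    ]), 'eef_pos': array([ 0.2807, -0.6139,  0.2313]), 'tool_rot': array([-0.    ,  0.9771,  0.2127,  0.    ]), 'contact_force': array([-0.0703,  0.1791, -0.1681]), 'torque': array([ 0.0131, -0.0042,  0.0289]), 'grasp_force': 0.0, 'gripper_width': 0.9971136720379921}
```

View pics/top0.png

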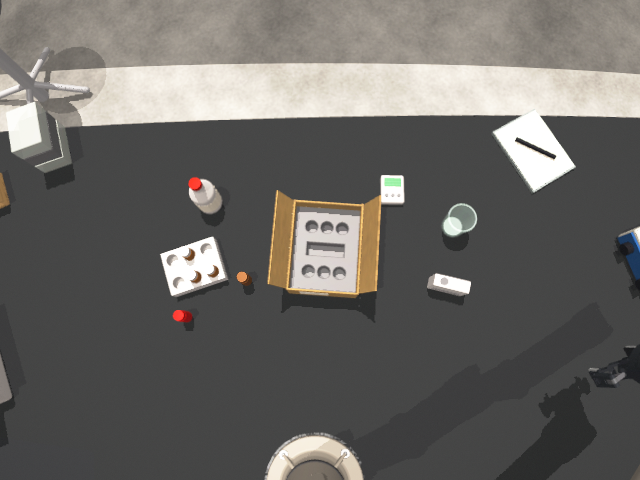

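View pics/side0.png

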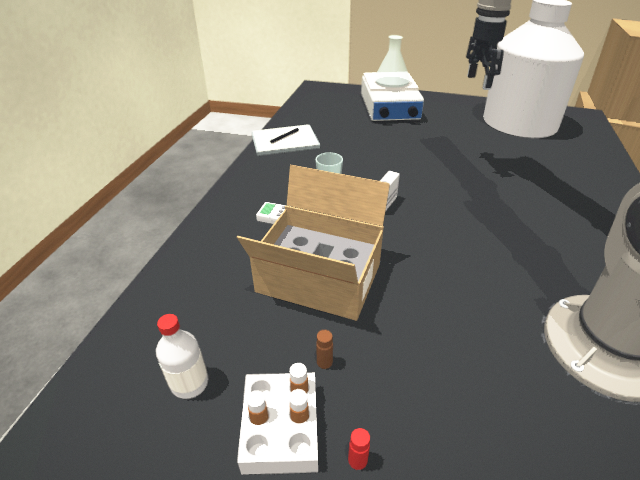

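```bash
python3 - <<'E'
import cv2
a=cv2.imread('pics/top0.png')
c1=cv2.resize(a[185:305,265:390],None,fx=4.8,fy=4.8,interpolation=cv2.INTER_CUBIC)
cv2.imwrite('pics/c1.png',c1)
r=cv2.resize(a[232:302,155:255],None,fx=6,fy=6,interpolation=cv2.INTER_CUBIC)[:, :400]
b=cv2.resize(a[265:305,420:480],None,fx=6.6,fy=6.6,interpolation=cv2.INTER_CUBIC)
import numpy as np
o=np.zeros((420,800,3),'u1');o[:,:400]=r[:420];o[:264,404:800]=b[:264,:396]
cv2.imwrite('pics/c2.png',o)
E
```

```text
(no output)
```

View pics/c1.png

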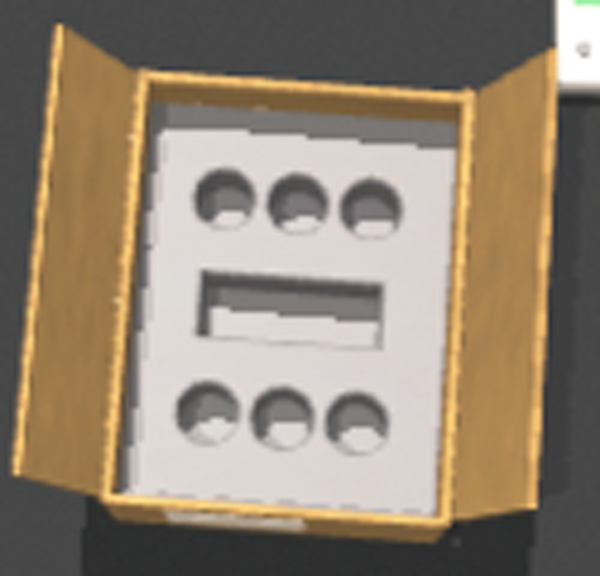

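View pics/c2.png

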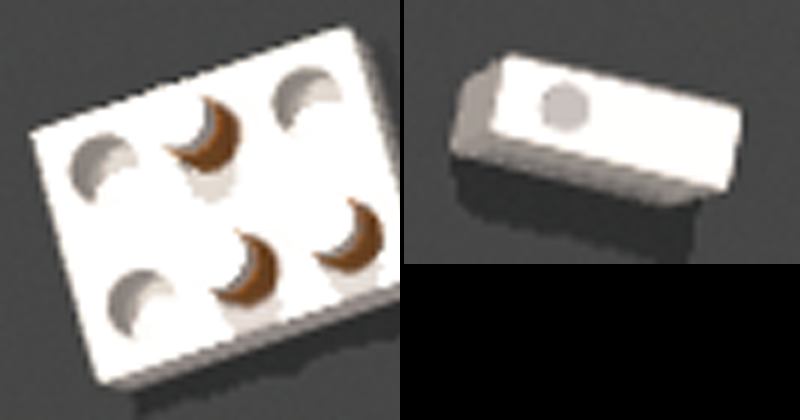

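```bash
cat > fit.py <<'E'
from h import *
from scipy.optimize import least_squares
def fit(p,model,uv,x0):
    # model Nx3 in body frame; fits x,y,yaw by reprojection
    model=np.array(model,float);uv=np.array(uv,float)
    def f(s):
        c,q=np.cos(s[2]),np.sin(s[2])
        return np.concatenate([w2px(p,[s[0]+c*m[0]-q*m[1],s[1]+q*m[0]+c*m[1],m[2]])-t for m,t in zip(model,uv)])
    r=least_squares(f,x0);return r.x,np.abs(r.fun).max()
E
python3 - <<'E'
from fit import *
np.set_printoptions(precision=4,suppress=True)
p=snap('top')
def cr(L,f,u,v): return [((a+.5)/f-.5+u,(b+.5)/f-.5+v) for a,b in L]
wm=[[56,38,56],[56,0,56],[56,-38,56],[-56,38,56],[-56,0,56],[-56,-38,56]]
W=cr([(225,197),(298,204),(372,209),(208,412),(283,419),(357,424)],4.8,265,185)
sm=[[16.5,46.5,56],[16.5,-46.5,56],[-16.5,46.5,56],[-16.5,-46.5,56]]
S=cr([(201,270),(384,285),(196,335),(380,347)],4.8,265,185)
print('carton',fit(p,np.array(wm+sm)/1e3,W+S,[.56,-.035,0]))
print('carton',fit(p,np.array(wm)/1e3,W,[.56,-.035,0]))
R=cr([(103,167),(308,98),(140,303),(32,132),(350,27)],6,155,232)
rm=[[30,45,40],[30,-45,40],[-30,45,40],[55,70,40],[55,-70,40]]
x,e=fit(p,np.array(rm)/1e3,R,[.53,.29,.3]);print('rack',x,e)
x3,e=fit(p,np.array(rm[:3])/1e3,R[:3],[.53,.29,.3]);print('rack holes only',x3,e)
c,s=np.cos(x[2]),np.sin(x[2])
for m in [(30,0),(-30,0),(-30,-45)]: print('vial',x[0]+(c*m[0]-s*m[1])/1e3,x[1]+(s*m[0]+c*m[1])/1e3)
B=cr([(505-404,55),(740-404,108),(728-404,190),(495-404,133)],6.6,420,265)
bm=[[15,45,76],[15,-45,76],[-15,-45,76],[-15,45,76]]
print('brick',fit(p,np.array(bm)/1e3,B,[.465,-.335,-.2]))
print(np.array(p['intrinsics']))
E
```

```text
carton (array([ 0.5631, -0.0365, -0.0964]), np.float64(0.3353031325518714))
carton (array([ 0.563 , -0.0366, -0.0966]), np.float64(0.2986373630022001))
rack [0.5326 0.2973 0.3026] 0.3758661754168884
rack holes only [0.533  0.2974 0.3053] 0.22481672463214863
vial 0.5612514886476629 0.30621306669096315
vial 0.5039773788825477 0.2883335714348455
vial 0.5173870003246359 0.24537798911100908
brick (array([ 0.4699, -0.3389, -0.2514]), np.float64(0.8043930377715469))
[[461.1317   0.     321.2116]
 [  0.     461.1317 244.6518]
 [  0.       0.       1.    ]]
```

```bash
cat > ov.py <<'E'
from fit import *
def body(s,m):
    c,q=np.cos(s[2]),np.sin(s[2]);m=np.array(m)/1e3
    return [s[0]+c*m[0]-q*m[1],s[1]+q*m[0]+c*m[1],m[2]]
def crop(p,u,v,w,h,f,pts):
    im=cv2.resize(p['color'][v:v+h,u:u+w,::-1],None,fx=f,fy=f,interpolation=cv2.INTER_CUBIC)
    for X in pts:
        a=w2px(p,X); a=((a-[u,v]+.5)*f-.5).round().astype(int)
        cv2.drawMarker(im,tuple(int(i) for i in a),(0,255,0),cv2.MARKER_CROSS,9,1)
    return im
C=[.5631,-.0365,-.0964]
WELL={i+1:[(-56,56)[i//3],(-38,0,38)[i%3],56] for i in range(6)}
BOXB=[[15,45,76],[15,-45,76],[-15,-45,76],[-15,45,76]]
SL=[[16.5,46.5,56],[16.5,-46.5,56],[-16.5,46.5,56],[-16.5,-46.5,56]]
E
python3 - <<'E'
from ov import *
p=snap('side');t=snap('top')
R=[.5327,.2973,.304];B=[.4699,-.3389,-.2514]
cart=[body(C,w) for w in WELL.values()]+[body(C,w) for w in SL]+[body(C,[a,-84,105]) for a in(-109,109)]+[body(C,[a,84,100]) for a in(-109,109)]
rk=[body(R,[a,b,40]) for a in(-55,55) for b in (-70,70)]+[body(R,[a,b,86]) for a,b in [(30,0),(-30,0),(-30,-45)]]+[body(R,[-30,45,40])]
br=[body(B,b) for b in BOXB]
o=np.zeros((600,800,3),'u1')
a=crop(p,245,195,150,120,2.6,cart);o[:312,:390]=a
a=crop(p,230,355,100,125,2.3,rk);o[312:599,:230]=a[:287,:230]
a=crop(p,370,165,45,50,5,br);o[312:562,240:465]=a
a=crop(t,420,265,60,40,5,br);o[350:550,480:780]=a
a=crop(t,155,232,75,70,4.3,rk);o[:301,400:722]=a[:301,:322]
cv2.imwrite('pics/ov1.png',o)
E
```

```text
(no output)
```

View pics/ov1.png

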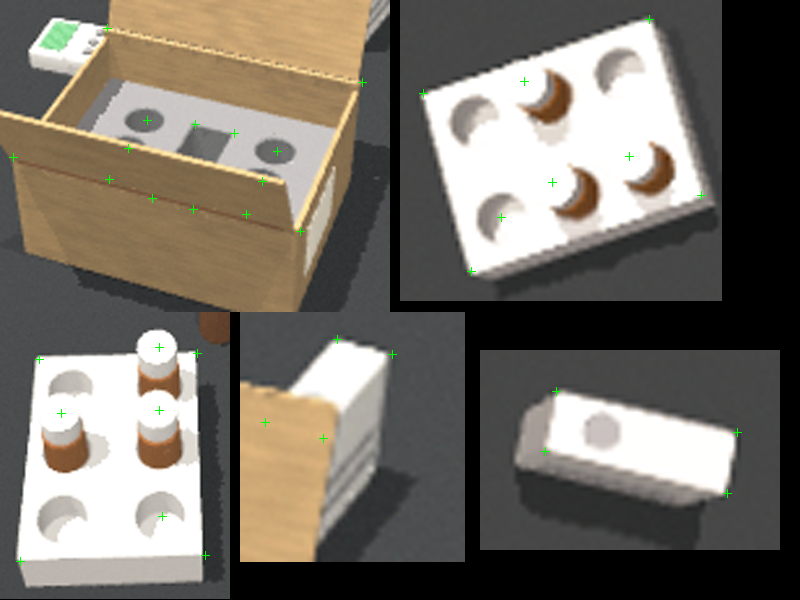

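```bash
cat > plan.py <<'E'
import sys,json
from h import *
from scipy.spatial.transform import Rotation as Rn
def state():
    o=bot.get_obs();q=o['tool_rot'];M=Rn.from_quat([q[1],q[2],q[3],q[0]]).as_matrix()
    return o,M,np.arctan2(M[1,1],M[0,1])
def rows(tg):
    o,M,a0=state();e=np.array(o['eef_pos'])
    print('pos',e.round(4),'a',round(a0,4),'tilt',np.round(M[:,2],4),'t',round(o['t'],1),'w',round(o['gripper_width'],3),'g',round(o['grasp_force'],1),'F',np.round(o['contact_force'],1))
    for x,y,z,a,c in tg:
        d=M.T@(np.array([x,y,z])-e)/.2
        tu=-((a-a0+np.pi/2)%np.pi-np.pi/2)/(2*np.pi)
        print([c,[round(float(v),4) for v in d],round(float(tu),4)])
E
python3 - <<'E'
from plan import *
rows([(.47,-.339,.2,-.2514,0),(.47,-.339,.046,-.2514,0),(.47,-.339,.046,-.2514,1),(.47,-.339,.2,-.2514,1)])
E
```

```text
pos [ 0.2807 -0.6139  0.2313] a -1.1419 tilt [ 0. -0. -1.] t 1.4 w 1.0 g 0.0 F [-0.6  0.3 -0.4]
[0, [1.4324, -0.8564, 0.1565], -0.1417]
[0, [1.4323, -0.8564, 0.9265], -0.1417]
[1, [1.4323, -0.8564, 0.9265], -0.1417]
[1, [1.4324, -0.8564, 0.1565], -0.1417]
```

Request:
{"api": "apply_moves", "payload": {"deltas": [[0,[0.72,-0.43,0.1],-0.07],[0,[0.72,-0.43,0.1],-0.07],[0,[0.72,-0.43,0.1],-0.07],[0,[0.72,-0.43,0.1],-0.07],[0,[0.72,-0.43,0.1],-0.07]]}}

```text
t: 1.95
eef_pos: [0.3789, -0.472, 0.2112]
tool_rot: [-0.001, 0.906, 0.424, 0.001]
contact_force: [0.1, -0.3, -0.0]
gripper_width: 0.997
grasp_force: 0.0
```

```bash
python3 - <<'E'
from plan import *
rows([(.47,-.339,.15,-.2514,0),(.47,-.339,.046,-.2514,0)])
E
```

```text
pos [ 0.3789 -0.472   0.2112] a -0.6956 tilt [ 0.0011  0.0019 -1.    ] t 1.9 w 0.997 g 0.0 F [ 0.1 -0.3 -0. ]
[0, [0.8018, -0.0765, 0.3076], -0.0707]
[0, [0.8007, -0.0763, 0.8276], -0.0707]
```

Request:
{"api": "apply_moves", "payload": {"deltas": [[0,[0.8,-0.076,0.2],-0.07],[0,[0.8,-0.076,0.2],-0.07],[0,[0.8,-0.076,0.2],-0.07],[0,[0.8,-0.076,0.2],-0.07],[0,[0.8,-0.076,0.3],-0.07],[0,[0.8,-0.076,0.4],-0.07],[0,[0.8,-0.076,0.4],-0.07],[0,[0.8,-0.076,0.4],-0.07]]}}

```text
t: 2.75
eef_pos: [0.4671, -0.3451, 0.1315]
tool_rot: [-0.0, 0.794, 0.608, -0.0]
contact_force: [0.0, -1.7, 1.3]
gripper_width: 1.001
grasp_force: 0.0
```

```bash
python3 - <<'E'
from plan import *
rows([(.47,-.339,.15,-.2514,0),(.47,-.339,.046,-.2514,0)])
E
```

```text
pos [ 0.4671 -0.3451  0.1315] a -0.2647 tilt [-5.e-04 -3.e-04 -1.e+00] t 2.8 w 1.001 g 0.0 F [ 0.  -1.7  1.3]
[0, [0.0334, 0.0059, -0.0923], -0.0021]
[0, [0.0337, 0.0061, 0.4277], -0.0021]
```

Request:
{"api": "apply_moves", "payload": {"deltas": [[0,[0.033,0.006,0.1],-0.002],[0,[0.033,0.006,0.25],-0.002],[0,[0.033,0.006,0.4],-0.002],[0,[0.033,0.006,0.427],-0.002],[0,[0.033,0.006,0.427],-0.002],[1,[0.033,0.006,0.427],-0.002],[1,[0.033,0.006,0.427],-0.002],[1,[0.033,0.006,0.427],-0.002],[1,[0.033,0.006,0.427],-0.002],[1,[0.033,0.006,0.427],-0.002],[1,[0.033,0.006,0.427],-0.002],[1,[0.033,0.006,0.427],-0.002]], "squeeze": 50}}

```text
t: 3.95
eef_pos: [0.4711, -0.3382, 0.0469]
tool_rot: [0.001, 0.79, 0.614, 0.0]
contact_force: [-0.8, 0.7, 6.2]
gripper_width: 0.344
grasp_force: 50.0
```

```bash
python3 - <<'E'
from plan import *
from ov import *
rows([(.5631,-.0365,.2,C[2],1)])
E
```

```text
pos [ 0.4711 -0.3382  0.0469] a -0.2498 tilt [ 1.1e-03 -9.0e-04 -1.0e+00] t 4.0 w 0.344 g 50.0 F [-0.8  0.7  6.2]
[1, [1.5747, 0.0739, -0.7663], -0.0244]
```

Request:
{"api": "apply_moves", "payload": {"deltas": [[1,[0,0,-0.1],0],[1,[0,0,-0.3],0],[1,[0,0,-0.55],0],[1,[0,0,-0.8],0],[1,[0,0,-1.0],0],[1,[0.2,0.01,-1.0],-0.01],[1,[0.45,0.03,-1.0],-0.024],[1,[0.7,0.06,-1.0],-0.024],[1,[0.9,0.07,-1.0],-0.024],[1,[0.9,0.07,-1.0],-0.024],[1,[0.9,0.07,-1.0],-0.024]]}}

```text
t: 5.05
eef_pos: [0.5283, -0.1656, 0.2455]
tool_rot: [-0.0, 0.74, 0.672, -0.0]
contact_force: [0.1, -1.1, -2.4]
gripper_width: 0.343
grasp_force: 50.1
```

```bash
python3 - <<'E'
from plan import *
from ov import *
rows([(.5631,-.0365,.25,C[2],1),(.5631,-.0365,.12,C[2],1)])
E
```

```text
pos [ 0.5283 -0.1656  0.2455] a -0.096 tilt [-1.1e-03  2.0e-04 -1.0e+00] t 5.0 w 0.343 g 50.1 F [ 0.1 -1.1 -2.4]
[1, [0.659, 0.1113, -0.0228], 0.0001]
[1, [0.6589, 0.112, 0.6272], 0.0001]
```

Request:
{"api": "apply_moves", "payload": {"deltas": [[1,[0.2,0.034,0],0],[1,[0.42,0.07,0],0],[1,[0.66,0.111,0],0],[1,[0.66,0.111,0.1],0],[1,[0.66,0.111,0.3],0],[1,[0.66,0.111,0.5],0],[1,[0.66,0.111,0.58],0],[1,[0.66,0.111,0.58],0],[1,[0.66,0.111,0.58],0],[1,[0.66,0.111,0.58],0]]}}

```text
t: 6.05
eef_pos: [0.5648, -0.0383, 0.1314]
tool_rot: [0.001, 0.742, 0.671, 0.001]
contact_force: [-0.0, -0.2, -2.4]
gripper_width: 0.339
grasp_force: 50.1
```

```bash
python3 - <<'E'
from plan import *
from ov import *
rows([(.5631,-.0365,.12,C[2],1),(.5631,-.0365,.062,C[2],1)])
o=bot.get_obs();e=o['eef_pos'];B=[e[0],e[1],C[2]]
zb=(e[2]-.046)*1e3
p=snap('side');t=snap('top')
br=[body(B,[b[0],b[1],zb+76]) for b in BOXB]+[body(B,[b[0],b[1],zb]) for b in BOXB]
im=np.zeros((480,800,3),'u1')
a=crop(t,275,190,105,110,3.8,br);im[:418,:399]=a
a=crop(p,270,180,100,110,4,br);im[:440,400:800]=a
cv2.imwrite('pics/b1.png',im)
E
```

```text
pos [ 0.5648 -0.0383  0.1314] a -0.1001 tilt [ 2.6e-03 -3.0e-04 -1.0e+00] t 6.0 w 0.339 g 50.1 F [-0.  -0.2 -2.4]
[1, [0.0082, -0.0098, 0.0569], -0.0006]
[1, [0.0082, -0.0105, 0.3469], -0.0006]
```

View pics/b1.png

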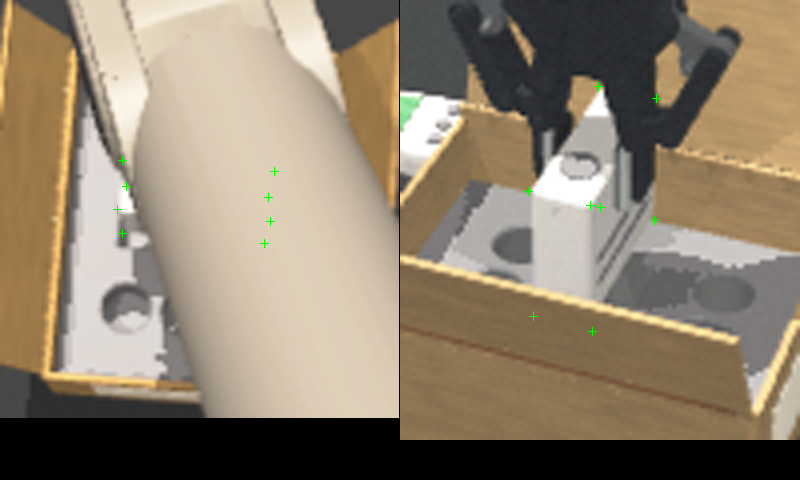

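Request:
{"api": "apply_moves", "payload": {"deltas": [[1,[0.008,-0.01,0.05],0],[1,[0.008,-0.01,0.1],0],[1,[0.008,-0.01,0.12],0],[1,[0.008,-0.01,0.12],0],[1,[0.008,-0.01,0.12],0],[1,[0.008,-0.01,0.12],0]]}}

```text
t: 6.75
eef_pos: [0.5621, -0.0358, 0.1061]
tool_rot: [0.0, 0.741, 0.671, 0.0]
contact_force: [-0.1, 0.2, -3.3]
gripper_width: 0.342
grasp_force: 50.2
```

```bash
python3 - <<'E'
from plan import *
from ov import *
rows([(.5631,-.0365,.062,C[2],1)])
E
```

```text
pos [ 0.5621 -0.0358  0.1061] a -0.099 tilt [ 5.e-04  0.e+00 -1.e+00] t 6.8 w 0.342 g 50.2 F [-0.1  0.2 -3.3]
[1, [-0.0029, 0.005, 0.2206], -0.0004]
```

```bash
python3 - <<'E'
from plan import *
for i in range(5):
    bot.read_camera('side'); rows([])
E
```

```text
pos [ 0.5622 -0.0359  0.1062] a -0.099 tilt [ 6.e-04 -0.e+00 -1.e+00] t 6.8 w 0.346 g 50.2 F [-0.2  0.7 -3.1]
pos [ 0.5621 -0.0359  0.1062] a -0.0991 tilt [ 6.e-04  0.e+00 -1.e+00] t 6.8 w 0.344 g 50.2 F [ 0.9  0.6 -2.6]
pos [ 0.5621 -0.0359  0.1062] a -0.099 tilt [ 6.e-04 -0.e+00 -1.e+00] t 6.9 w 0.347 g 50.2 F [-0.8 -1.2 -1.7]
pos [ 0.562  -0.0359  0.1062] a -0.0991 tilt [ 5.e-04 -0.e+00 -1.e+00] t 7.0 w 0.343 g 50.2 F [-0.4  0.7 -3.2]
pos [ 0.562  -0.0359  0.1061] a -0.099 tilt [ 4.e-04 -0.e+00 -1.e+00] t 7.0 w 0.341 g 50.2 F [ 0.5 -0.1 -3.1]
```

Request:
{"api": "apply_moves", "payload": {"deltas": [[1,[-0.003,0.005,0.02],0],[1,[-0.003,0.005,0.04],0],[1,[-0.003,0.005,0.06],0],[1,[-0.003,0.005,0.06],0],[1,[-0.003,0.005,0.06],0]]}}

```text
t: 7.5
eef_pos: [0.5631, -0.0365, 0.0938]
tool_rot: [0.0, 0.741, 0.671, 0.0]
contact_force: [3.0, 0.0, -4.9]
gripper_width: 0.339
grasp_force: 50.1
```

Request:
{"api": "apply_moves", "payload": {"deltas": [[1,[0,0,0.04],0],[1,[0,0,0.07],0],[1,[0,0,0.1],0],[1,[0,0,0.13],0],[1,[0,0,0.15],0],[1,[0,0,0.15],0],[1,[0,0,0.15],0]]}}

```text
t: 8.2
eef_pos: [0.5634, -0.0366, 0.0637]
tool_rot: [0.0, 0.741, 0.671, 0.0]
contact_force: [5.4, 1.1, -4.9]
gripper_width: 0.339
grasp_force: 49.8
```

Request:
{"api": "apply_moves", "payload": {"deltas": [[1,[-0.002,-0.003,0.006],0],[1,[-0.002,-0.003,0.006],0],[0.5,[-0.002,-0.003,0.006],0],[0.5,[-0.002,-0.003,0.006],0],[0.5,[-0.002,-0.003,0.006],0],[0.5,[0,0,-0.1],0],[0.5,[0,0,-0.35],0],[0.5,[0,0,-0.6],0],[0.5,[0,0,-0.85],0],[0.5,[0.2,0,-1],0],[0.5,[0.45,0,-1],0],[0.5,[0.7,0,-1],0]]}}

```text
t: 9.4
eef_pos: [0.5769, 0.1034, 0.2654]
tool_rot: [0.001, 0.742, 0.67, 0.001]
contact_force: [0.1, -0.0, 0.1]
gripper_width: 0.5
grasp_force: 0.0
```

```bash
cat > rk.py <<'E'
from plan import *
from ov import *
def rackpose(p,R0=(.5327,.2973,.304)):
    # fit white rack top in top view: threshold bright blob -> minAreaRect on projected z=.04
    g=p['color'].min(2);l,n=cv2.connectedComponents((g>150).astype('u1'))[::-1] if 0 else (None,None)
    k,L,st,ce=cv2.connectedComponentsWithStats((g>120).astype('u1'))
    u,v=w2px(p,[R0[0],R0[1],.04])
    best=min([i for i in range(1,k) if st[i,4]>1000 and st[i,4]<6000],key=lambda i:np.hypot(*(ce[i]-[u,v])))
    return ce[best],st[best]
E
python3 - <<'E'
from rk import *
rows([])
t=snap('top');print(rackpose(t))
R=[.5327,.2973,.304]
rk=[body(R,[a,b,40]) for a in(-55,55) for b in (-70,70)]+[body(R,[-30,45,40])]
# brick top z .092
br=[body(C,[b[0],b[1],92]) for b in BOXB]
im=np.zeros((480,800,3),'u1')
a=crop(t,275,190,105,110,3.8,br);im[:418,:399]=a
a=crop(t,150,225,95,85,4.2,rk);im[:357,400:799]=a
cv2.imwrite('pics/b2.png',im)
s=snap('side','s2.png')
for q in (t,s):
  for d in bot.look_for(q,'rack')[:2]+bot.look_for(q,'brick_c')[:2]+bot.look_for(q,'vial1_c')[:5]: print(np.round(d['point'],3),round(d['confidence'],2))
E
```

```text
pos [0.5769 0.1034 0.2654] a -0.1017 tilt [ 2.1e-03 -4.0e-04 -1.0e+00] t 9.4 w 0.5 g 0.0 F [ 0.1 -0.   0.1]
(array([330.23192436, 248.62152392]), array([ 295,  212,   65,   81, 3596], dtype=int32))
[0.528 0.295 0.039] 0.91
[ 0.588 -0.077  0.058] 0.64
[ 0.562 -0.038  0.093] 0.6
[0.558 0.298 0.084] 0.61
[0.529 0.324 0.038] 0.8
[ 0.557 -0.045  0.091] 0.71
[0.557 0.307 0.08 ] 0.87
```

View pics/b2.png

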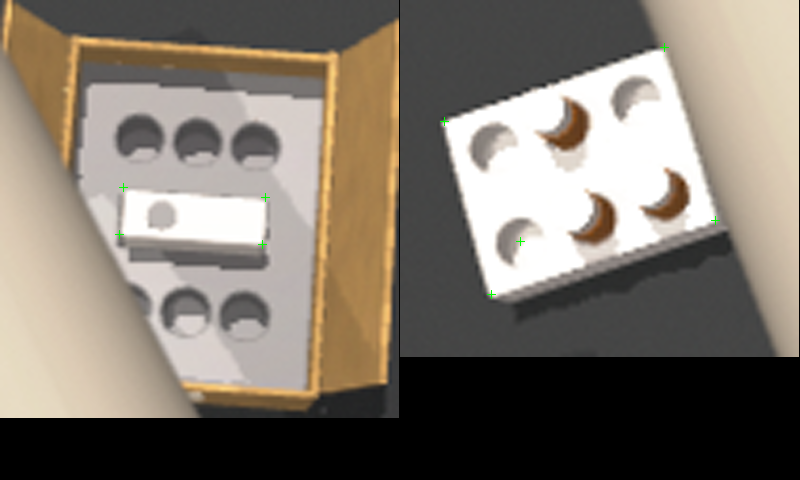

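```bash
python3 - <<'E'
from plan import *
rows([(.504,.288,.265,.304,.4),(.504,.288,.11,.304,.4)])
E
```

```text
pos [0.5766 0.1007 0.2635] a -0.1018 tilt [-8.e-04 -1.e-03 -1.e+00] t 9.8 w 0.5 g 0.0 F [ 0.1  0.4 -0.2]
[0.4, [0.8949, -0.4562, -0.008], -0.0646]
[0.4, [0.8957, -0.4557, 0.767], -0.0646]
```

Request:
{"api": "apply_moves", "payload": {"deltas": [[0.4,[0.9,-0.456,0],-0.065],[0.4,[0.9,-0.456,0],-0.065],[0.4,[0.9,-0.456,0],-0.065],[0.4,[0.9,-0.456,0],-0.065],[0.4,[0.9,-0.456,0.2],-0.065],[0.4,[0.9,-0.456,0.4],-0.065],[0.4,[0.9,-0.456,0.6],-0.065],[0.4,[0.9,-0.456,0.75],-0.065],[0.4,[0.9,-0.456,0.75],-0.065],[0.4,[0.9,-0.456,0.75],-0.065],[0.4,[0.9,-0.456,0.75],-0.065]]}}

```text
t: 10.9
eef_pos: [0.5051, 0.2913, 0.116]
tool_rot: [0.001, 0.59, 0.807, 0.001]
contact_force: [-0.1, 0.5, 0.8]
gripper_width: 0.603
grasp_force: 0.0
```

```bash
python3 - <<'E'
from rk import *
rows([(.504,.288,.11,.304,.4),(.504,.288,.06,.304,.4)])
t=snap('top');s=snap('side')
o,M,a=state();e=o['eef_pos'];R=[.5327,.2973,.304]
pts=[list(e[:2])+[.086]]+[body(R,[a,b,40]) for a in(-55,55) for b in (-70,70)]
im=np.zeros((480,800,3),'u1')
im[:357,400:799]=crop(t,150,225,95,85,4.2,pts)
im[:480,:396]=crop(s,220,345,99,120,4,pts)
cv2.imwrite('pics/v1.png',im)
E
```

```text
pos [0.5051 0.2913 0.116 ] a 0.3084 tilt [ 0.0028  0.0016 -1.    ] t 10.9 w 0.603 g 0.0 F [-0.1  0.5  0.8]
[0.4, [-0.0142, -0.0102, 0.0298], 0.0007]
[0.4, [-0.0144, -0.011, 0.2798], 0.0007]
```

View pics/v1.png

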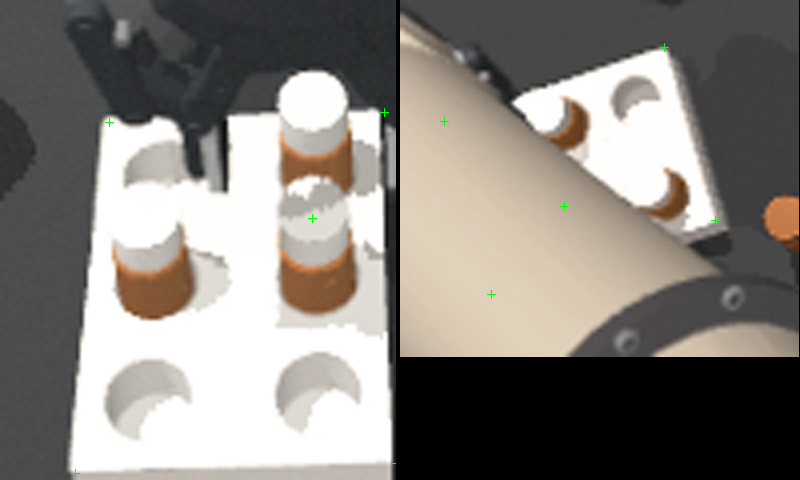

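Request:
{"api": "apply_moves", "payload": {"deltas": [[0.4,[-0.016,-0.01,0.1],0],[0.4,[-0.016,-0.01,0.2],0],[0.4,[-0.016,-0.01,0.28],0],[0.4,[-0.016,-0.01,0.28],0],[0.4,[-0.016,-0.01,0.28],0],[1,[-0.016,-0.01,0.28],0],[1,[-0.016,-0.01,0.28],0],[1,[-0.016,-0.01,0.28],0],[1,[-0.016,-0.01,0.28],0],[1,[-0.016,-0.01,0.28],0],[1,[-0.016,-0.01,0.28],0]], "squeeze": 35}}

```text
t: 12.1
eef_pos: [0.5037, 0.2879, 0.059]
tool_rot: [0.0, 0.59, 0.808, 0.001]
contact_force: [0.3, 0.2, 7.4]
gripper_width: 0.304
grasp_force: 34.5
```

```bash
python3 - <<'E'
from plan import *
from ov import *
rows([])
w=body(C,WELL[3]);print(w)
rows([(w[0],w[1],.24,C[2],1)])
E
```

```text
pos [0.5037 0.2879 0.059 ] a 0.3093 tilt [ 0.0021  0.0013 -1.    ] t 12.1 w 0.304 g 34.5 F [0.3 0.2 7.4]
[np.float64(0.5110175304116563), np.float64(0.006713613151173137), np.float64(0.056)]
pos [0.5037 0.2879 0.059 ] a 0.3093 tilt [ 0.0021  0.0013 -1.    ] t 12.1 w 0.304 g 34.5 F [0.3 0.2 7.4]
[1, [-1.3499, -0.3909, -0.9066], 0.0646]
```

Request:
{"api": "apply_moves", "payload": {"deltas": [[1,[0,0,-0.1],0],[1,[0,0,-0.3],0],[1,[0,0,-0.55],0],[1,[0,0,-0.8],0],[1,[0,0,-0.95],0],[1,[-0.2,-0.06,-0.97],0.02],[1,[-0.45,-0.13,-0.97],0.04],[1,[-0.7,-0.2,-0.97],0.065],[1,[-0.95,-0.28,-0.97],0.065],[1,[-0.95,-0.28,-0.97],0.065]]}}

```text
t: 13.1
eef_pos: [0.5069, 0.0814, 0.2513]
tool_rot: [0.001, 0.745, 0.668, -0.002]
contact_force: [0.5, -0.4, -0.5]
gripper_width: 0.302
grasp_force: 34.7
```

```bash
python3 - <<'E'
from plan import *
from ov import *
w=body(C,WELL[3])
rows([(w[0],w[1],.25,C[2],1),(w[0],w[1],.118,C[2],1)])
E
```

```text
pos [0.5069 0.0814 0.2513] a -0.1089 tilt [-0.0015 -0.0043 -1.    ] t 13.1 w 0.302 g 34.7 F [ 0.5 -0.4 -0.5]
[1, [-0.3688, 0.0609, 0.0081], -0.002]
[1, [-0.3659, 0.0616, 0.6681], -0.002]
```

Request:
{"api": "apply_moves", "payload": {"deltas": [[1,[-0.2,0.03,0],-0.002],[1,[-0.367,0.061,0],-0.002],[1,[-0.367,0.061,0],-0.002],[1,[-0.367,0.061,0.2],-0.002],[1,[-0.367,0.061,0.4],-0.002],[1,[-0.367,0.061,0.6],-0.002],[1,[-0.367,0.061,0.65],-0.002],[1,[-0.367,0.061,0.65],-0.002],[1,[-0.367,0.061,0.65],-0.002],[1,[-0.367,0.061,0.65],-0.002]]}}

```text
t: 14.1
eef_pos: [0.5137, 0.0153, 0.1239]
tool_rot: [0.001, 0.737, 0.676, 0.001]
contact_force: [-0.1, -0.6, -0.7]
gripper_width: 0.301
grasp_force: 34.7
```

```bash
python3 - <<'E'
from plan import *
from ov import *
w=body(C,WELL[3])
for i in range(3): bot.read_camera('side')
rows([(w[0],w[1],.1,C[2],1),(w[0],w[1],.066,C[2],1)])
E
```

```text
pos [0.5131 0.015  0.1233] a -0.0866 tilt [ 2.6e-03 -1.0e-04 -1.0e+00] t 14.2 w 0.302 g 34.7 F [-0.2  0.1 -1. ]
[1, [-0.0422, -0.007, 0.1164], 0.0016]
[1, [-0.0422, -0.0074, 0.2864], 0.0016]
```

Request:
{"api": "apply_moves", "payload": {"deltas": [[1,[-0.042,-0.007,0.03],0.0015],[1,[-0.042,-0.007,0.04],0.0015],[1,[-0.042,-0.007,0.04],0.0015],[1,[-0.042,-0.007,0.04],0.0015]]}}

```text
t: 14.65
eef_pos: [0.51, 0.0066, 0.1138]
tool_rot: [-0.0, 0.74, 0.672, -0.0]
contact_force: [0.2, -0.2, -0.0]
gripper_width: 0.299
grasp_force: 34.7
```

```bash
python3 - <<'E'
from plan import *
from ov import *
w=body(C,WELL[3])
for i in range(3): bot.read_camera('side')
rows([(w[0],w[1],.1,C[2],1),(w[0],w[1],.066,C[2],1)])
E
```

```text
pos [0.5101 0.0069 0.114 ] a -0.0956 tilt [ 1.e-04  1.e-04 -1.e+00] t 14.8 w 0.3 g 34.7 F [-0.   0.8  0.1]
[1, [-0.0003, 0.0046, 0.0698], 0.0001]
[1, [-0.0003, 0.0046, 0.2398], 0.0001]
```

Request:
{"api": "apply_moves", "payload": {"deltas": [[1,[0,0.005,0.04],0],[1,[0,0.005,0.08],0],[1,[0,0.005,0.12],0],[1,[0,0.005,0.16],0],[1,[0,0.005,0.2],0],[1,[0,0.005,0.235],0],[1,[0,0.005,0.235],0],[1,[0,0.005,0.235],0]]}}

```text
t: 15.6
eef_pos: [0.511, 0.0067, 0.0668]
tool_rot: [-0.0, 0.74, 0.672, -0.0]
contact_force: [-1.5, -0.1, -0.8]
gripper_width: 0.301
grasp_force: 34.8
```

Request:
{"api": "apply_moves", "payload": {"deltas": [[0.55,[0,0,0],0],[0.5,[0,0,0],0],[0.5,[0,0,0],0],[0.5,[0,0,-0.1],0],[0.5,[0,0,-0.3],0],[0.5,[0,0,-0.55],0],[0.5,[0,0,-0.8],0],[0.5,[0,0,-0.9],0],[0.5,[0.2,0,-0.9],0],[0.5,[0.45,0,-0.9],0],[0.5,[0.7,0,-0.9],0],[0.5,[0.7,0,-0.9],0]]}}

```text
t: 16.8
eef_pos: [0.5235, 0.1545, 0.2478]
tool_rot: [-0.001, 0.737, 0.676, 0.002]
contact_force: [0.0, -0.7, 0.4]
gripper_width: 0.499
grasp_force: 0.0
```

```bash
cat > chk.py <<'E'
from rk import *
def vials(pr=True):
    for c in ('top','side'):
        p=snap(c)
        for n in ('rack','vial1_c'):
            for d in bot.look_for(p,n)[:4]: print(c,n,np.round(d['point'],3),round(d['confidence'],2))
    return p
E
python3 - <<'E'
from chk import *
for i in range(3): bot.read_camera('side')
vials()
rows([(.5174,.2454,.245,.304,.4),(.5174,.2454,.11,.304,.4)])
t=snap('top');R=[.5327,.2973,.304]
pts=[body(R,[a,b,40]) for a in(-55,55) for b in (-70,70)]
im=np.zeros((480,800,3),'u1')
im[:480,400:799]=crop(snap('side'),225,200,133,160,3,[])
im[:357,:399]=crop(t,150,225,95,85,4.2,pts)
cv2.imwrite('pics/v2.png',im)
E
```

```text
top rack [0.506 0.342 0.04 ] 0.92
top rack [ 0.569 -0.039  0.055] 0.35
top vial1_c [0.576 0.062 0.144] 0.23
side rack [0.524 0.32  0.039] 0.84
side vial1_c [0.555 0.309 0.081] 0.66
pos [0.5245 0.1447 0.2469] a -0.0978 tilt [ 0.e+00 -4.e-04 -1.e+00] t 17.2 w 0.499 g 0.0 F [-0.2  0.9  0.2]
[0.4, [0.4974, -0.0847, 0.0093], -0.064]
[0.4, [0.4977, -0.0848, 0.6843], -0.064]
```

View pics/v2.png

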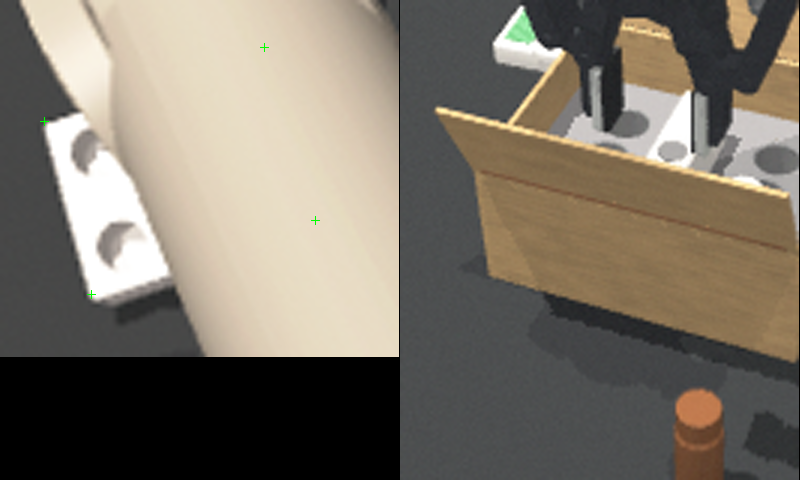

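Request:
{"api": "apply_moves", "payload": {"deltas": [[0.4,[0.25,-0.04,0],-0.03],[0.4,[0.5,-0.085,0],-0.064],[0.4,[0.5,-0.085,0],-0.064],[0.4,[0.5,-0.085,0.2],-0.064],[0.4,[0.5,-0.085,0.4],-0.064],[0.4,[0.5,-0.085,0.6],-0.064],[0.4,[0.5,-0.085,0.68],-0.064],[0.4,[0.5,-0.085,0.68],-0.064],[0.4,[0.5,-0.085,0.68],-0.064],[0.4,[0.5,-0.085,0.68],-0.064]]}}

```text
t: 18.35
eef_pos: [0.5185, 0.248, 0.1131]
tool_rot: [0.001, 0.591, 0.807, 0.002]
contact_force: [0.7, 0.7, 0.1]
gripper_width: 0.597
grasp_force: 0.0
```

```bash
cat > mv.py <<'E'
from rk import *
ref=cv2.cvtColor(cv2.imread('pics/side0.png'),cv2.COLOR_BGR2GRAY)
def shift(s):
    # rack front-left region in side view: match template of the reference
    g=cv2.cvtColor(s['color'],cv2.COLOR_RGB2GRAY)
    T=ref[428:478,232:300]
    r=cv2.matchTemplate(g[400:480,200:330],T,cv2.TM_CCOEFF_NORMED);_,m,_,l=cv2.minMaxLoc(r)
    print('rack shift px',l[0]-32,l[1]-28,'score',round(m,3))
E
python3 - <<'E'
from mv import *
for i in range(2): s=bot.read_camera('side')
shift(s)
rows([(.5172,.2449,.06,.304,.4)])
E
```

```text
rack shift px 1 0 score 0.99
pos [0.5182 0.2477 0.1128] a 0.306 tilt [ 0.003   0.0013 -1.    ] t 18.4 w 0.598 g 0.0 F [-0.6  0.4  0.7]
[0.4, [-0.0121, -0.0098, 0.2639], 0.0003]
```

Request:
{"api": "apply_moves", "payload": {"deltas": [[0.4,[-0.012,-0.01,0.1],0],[0.4,[-0.012,-0.01,0.2],0],[0.4,[-0.012,-0.01,0.264],0],[0.4,[-0.012,-0.01,0.264],0],[0.4,[-0.012,-0.01,0.264],0],[1,[-0.012,-0.01,0.264],0],[1,[-0.012,-0.01,0.264],0],[1,[-0.012,-0.01,0.264],0],[1,[-0.012,-0.01,0.264],0],[1,[-0.012,-0.01,0.264],0]]}}

```text
t: 19.45
eef_pos: [0.5166, 0.2448, 0.0592]
tool_rot: [0.0, 0.591, 0.807, 0.001]
contact_force: [-0.5, -0.2, 6.7]
gripper_width: 0.305
grasp_force: 34.4
```

```bash
python3 - <<'E'
from plan import *
from ov import *
w=body(C,WELL[1])
rows([(w[0],w[1],.25,C[2],1)])
E
```

```text
pos [0.5166 0.2448 0.0592] a 0.3062 tilt [ 1.8e-03  9.0e-04 -1.0e+00] t 19.4 w 0.305 g 34.4 F [-0.5 -0.2  6.7]
[1, [-1.4759, -0.5325, -0.9554], 0.0641]
```

Request:
{"api": "apply_moves", "payload": {"deltas": [[1,[0,0,-0.1],0],[1,[0,0,-0.3],0],[1,[0,0,-0.55],0],[1,[0,0,-0.8],0],[1,[0,0,-0.95],0],[1,[-0.2,-0.07,-0.96],0.02],[1,[-0.43,-0.16,-0.96],0.04],[1,[-0.66,-0.24,-0.96],0.064],[1,[-0.91,-0.33,-0.96],0.064],[1,[-0.91,-0.33,-0.96],0.064],[1,[-0.91,-0.33,-0.96],0.064],[1,[-0.91,-0.33,-0.96],0.064]]}}

```text
t: 20.65
eef_pos: [0.5077, 0.0522, 0.2503]
tool_rot: [-0.0, 0.74, 0.673, 0.0]
contact_force: [0.3, 1.2, -0.6]
gripper_width: 0.3
grasp_force: 34.9
```

```bash
python3 - <<'E'
from plan import *
from ov import *
for i in range(3): bot.read_camera('side')
w=body(C,WELL[1])
rows([(w[0],w[1],.25,C[2],1),(w[0],w[1],.115,C[2],1)])
E
```

```text
pos [0.5078 0.0527 0.2501] a -0.0928 tilt [ 0.e+00  7.e-04 -1.e+00] t 20.8 w 0.302 g 34.9 F [-1.4 -0.1 -1.2]
[1, [-0.6073, 0.0361, 0.0003], 0.0006]
[1, [-0.6077, 0.0362, 0.6753], 0.0006]
```

Request:
{"api": "apply_moves", "payload": {"deltas": [[1,[-0.2,0.012,0],0],[1,[-0.42,0.025,0],0],[1,[-0.607,0.036,0],0],[1,[-0.607,0.036,0.2],0],[1,[-0.607,0.036,0.4],0],[1,[-0.607,0.036,0.6],0],[1,[-0.607,0.036,0.675],0],[1,[-0.607,0.036,0.675],0],[1,[-0.607,0.036,0.675],0],[1,[-0.607,0.036,0.675],0]]}}

```text
t: 21.8
eef_pos: [0.5047, -0.0702, 0.1165]
tool_rot: [0.001, 0.74, 0.673, 0.001]
contact_force: [-0.8, 0.8, -0.7]
gripper_width: 0.304
grasp_force: 34.8
```

```bash
python3 - <<'E'
from plan import *
from ov import *
for i in range(3): bot.read_camera('side')
w=body(C,WELL[1])
rows([(w[0],w[1],.1,C[2],1),(w[0],w[1],.067,C[2],1)])
E
```

```text
pos [ 0.5043 -0.0707  0.1163] a -0.0957 tilt [ 2.3e-03 -4.0e-04 -1.0e+00] t 21.9 w 0.299 g 34.9 F [-0.2 -0.7 -1.1]
[1, [0.0084, -0.0038, 0.0815], 0.0001]
[1, [0.0085, -0.0041, 0.2465], 0.0001]
```

Request:
{"api": "apply_moves", "payload": {"deltas": [[1,[0.007,-0.004,0.02],0],[1,[0.007,-0.004,0.03],0],[1,[0.007,-0.004,0.05],0],[1,[0.007,-0.004,0.09],0],[1,[0.007,-0.004,0.13],0],[1,[0.007,-0.004,0.17],0],[1,[0.007,-0.004,0.21],0],[1,[0.007,-0.004,0.245],0],[1,[0.007,-0.004,0.245],0],[1,[0.007,-0.004,0.245],0]]}}

```text
t: 22.95
eef_pos: [0.5035, -0.0689, 0.0658]
tool_rot: [0.0, 0.74, 0.673, 0.001]
contact_force: [4.6, 0.6, -3.3]
gripper_width: 0.3
grasp_force: 35.0
```

Request:
{"api": "apply_moves", "payload": {"deltas": [[0.55,[0,0,0],0],[0.5,[0,0,0],0],[0.5,[0,0,0],0],[0.5,[0,0,-0.1],0],[0.5,[0,0,-0.3],0],[0.5,[0,0,-0.55],0],[0.5,[0,0,-0.8],0],[0.5,[0,0,-0.9],0],[0.5,[0.25,0,-0.9],0],[0.5,[0.5,0,-0.9],0],[0.5,[0.75,0,-0.9],0],[0.5,[0.95,0,-0.9],0]]}}

```text
t: 24.15
eef_pos: [0.5201, 0.1224, 0.2462]
tool_rot: [-0.0, 0.74, 0.673, -0.0]
contact_force: [0.3, 0.7, -0.6]
gripper_width: 0.496
grasp_force: 0.0
```

```bash
python3 - <<'E'
from mv import *
for i in range(5): s=bot.read_camera('side')
shift(s)
rows([(.561,.3055,.245,.304,.4),(.561,.3055,.11,.304,.4)])
E
```

```text
rack shift px -6 2 score 0.685
pos [0.5204 0.1188 0.2456] a -0.0962 tilt [-0.0013 -0.0012 -1.    ] t 24.4 w 0.498 g 0.0 F [ 0.3 -1.1  0.8]
[0.4, [0.9487, 0.1122, 0.0016], -0.0637]
[0.4, [0.9497, 0.1129, 0.6766], -0.0637]
```

Rack seems to have moved; look.

```bash
python3 - <<'E'
from chk import *
t=snap('top','t3.png');s=snap('side','s3.png')
im=np.zeros((600,800,3),'u1')
im[:480,:399]=crop(s,190,330,133,150,3.0,[])[:480,:399] if 0 else cv2.resize(s['color'][330:480,190:323,::-1],(399,450),interpolation=cv2.INTER_CUBIC)[:480] if 0 else np.vstack([cv2.resize(s['color'][330:480,190:323,::-1],(399,450),interpolation=cv2.INTER_CUBIC),np.zeros((30,399,3),'u1')])
im[:450,400:800]=cv2.resize(t['color'][215:305,150:230,::-1],(400,450),interpolation=cv2.INTER_CUBIC)
cv2.imwrite('pics/v3.png',im)
for q in (t,s):
  for n in ('rack','vial1_c'):
    for d in bot.look_for(q,n)[:3]: print(n,np.round(d['point'],3),round(d['confidence'],2))
E
```

```text
rack [0.52  0.334 0.042] 0.86
rack [0.594 0.056 0.141] 0.34
rack [ 0.549 -0.139  0.151] 0.17
vial1_c [0.561 0.318 0.081] 0.74
rack [0.527 0.328 0.04 ] 0.73
vial1_c [0.56  0.327 0.083] 0.6
```

View pics/v3.png

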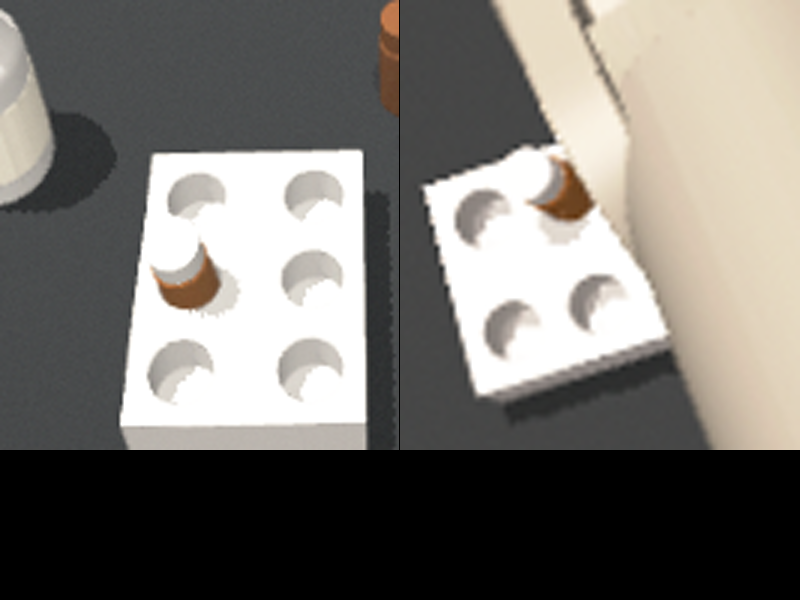

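```bash
python3 - <<'E'
from mv import *
np.set_printoptions(precision=4,suppress=True)
s=snap('side');t=snap('top')
cs=lambda a,b:((a+.5)/3-.5+190,(b+.5)/3-.5+330)
ct=lambda a,b:((a-400+.5)/5-.5+150,(b+.5)/5-.5+215)
ms=[[55,-70,40],[-55,-70,40],[55,70,40],[-55,70,40],[30,-45,40],[-30,-45,40],[-30,0,40],[30,45,40],[-30,45,40]]
us=[cs(*q) for q in [(153,154),(362,151),(122,424),(365,425),(197,201),(314,197),(312,281),(181,373),(310,371)]]
mt=[[30,45,40],[-30,45,40],[-30,0,40],[55,70,40],[-55,70,40]]
ut=[ct(*q) for q in [(483,219),(513,330),(598,304),(425,187),(478,390)]]
x0=[.53,.31,.28]
a,e=fit(s,np.array(ms)/1e3,us,x0);b,f=fit(t,np.array(mt)/1e3,ut,x0);print(a,e,b,f)
R=(a+b)/2
print('A',body(R,[30,0,86]))
for z in (68,86):
  u=w2px(s,body(R,[30,0,z]));v=w2px(t,body(R,[30,0,z]))
  print(z,(u-[190,330])*3,(v-[150,215])*5+[400,0])
E
```

```text
[0.5377 0.3127 0.287 ] 1.118705334850631 [0.536  0.3121 0.2931] 0.62935838417485
A [np.float64(0.5655927141893308), np.float64(0.3209630716515288), np.float64(0.086)]
68 [183.584  251.0809] [548.9658 176.4436]
86 [179.1862 231.3553] [537.7775 169.6867]
```

```bash
python3 - <<'E'
from mv import *
rows([(.566,.321,.245,.29,.4),(.566,.321,.11,.29,.4)])
E
```

```text
pos [0.5209 0.1192 0.2461] a -0.097 tilt [ 0.e+00 -2.e-04 -1.e+00] t 24.8 w 0.504 g 0.0 F [-0.5 -0.3  0.3]
[0.4, [1.0263, 0.1265, 0.0055], -0.0616]
[0.4, [1.0264, 0.1265, 0.6805], -0.0616]
```

Request:
{"api": "apply_moves", "payload": {"deltas": [[0.4,[0.25,0.03,0],-0.02],[0.4,[0.5,0.06,0],-0.04],[0.4,[0.75,0.09,0],-0.0615],[0.4,[1.0,0.126,0],-0.0615],[0.4,[1.0,0.126,0.2],-0.0615],[0.4,[1.0,0.126,0.4],-0.0615],[0.4,[1.0,0.126,0.55],-0.0615],[0.4,[1.0,0.126,0.6],-0.0615],[0.4,[1.0,0.126,0.6],-0.0615],[0.4,[1.0,0.126,0.6],-0.0615]]}}

```text
t: 25.8
eef_pos: [0.566, 0.3171, 0.1277]
tool_rot: [0.0, 0.597, 0.802, 0.001]
contact_force: [0.3, -0.9, 1.3]
gripper_width: 0.601
grasp_force: 0.0
```

```bash
python3 - <<'E'
from mv import *
for i in range(3): s=bot.read_camera('side')
rows([(.566,.321,.06,.29,.4)])
cv2.imwrite('pics/v4.png',crop(s,200,350,100,120,4.8,[[.566,.321,.086],[.566,.321,.068]]))
E
```

```text
pos [0.5662 0.3172 0.1282] a 0.2903 tilt [ 0.0029  0.0017 -1.    ] t 25.9 w 0.602 g 0.0 F [ 1.  -0.2  0.7]
[0.4, [0.0181, 0.0036, 0.3409], 0.0]
```

View pics/v4.png

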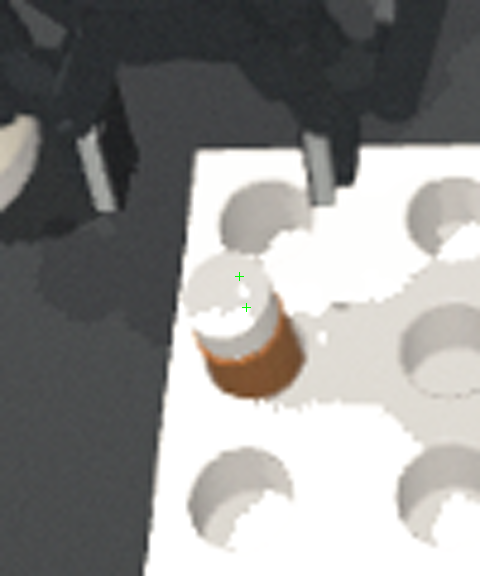

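```bash
python3 - <<'E'
from mv import *
s=bot.read_camera('side')
f=lambda a,b:((a+.5)/4.8-.5+200,(b+.5)/4.8-.5+350)
for a,b,z in [(229,291,.086),(247,345,.06)]: print(px2w(s,*f(a,b),z), px2w(s,*f(a,b),z)-np.array([.566,.321,0]))
print(w2px(s,[.566,.321,.0625])*1,[ ((w2px(s,[.566,.321,z])-[200,350]+.5)*4.8) for z in (.04,.068)])
# apparent cap radius
print(((w2px(s,[.58,.321,.04])-[200,350]+.5)*4.8))
E
```

```text
[0.56705563 0.32626013 0.086     ] [0.00105563 0.00526013 0.086     ]
[0.56383282 0.32831784 0.06      ] [-0.00216718  0.00731784  0.06      ]
[251.35667444 415.60282326] [array([257.28691592, 354.57510934]), array([246.80594819, 307.89799207])]
[214.67105971 342.96955534]
```

```bash
python3 - <<'E'
from mv import *
rows([(.5668,.3253,.06,.29,.4)])
E
```

```text
pos [0.566  0.3171 0.1279] a 0.2902 tilt [ 0.0025  0.0014 -1.    ] t 26.0 w 0.596 g 0.0 F [-0.  -0.1  1. ]
[0.4, [0.0382, 0.0146, 0.3397], 0.0]
```

Request:
{"api": "apply_moves", "payload": {"deltas": [[0.4,[0.038,0.014,0.1],0],[0.4,[0.038,0.014,0.2],0],[0.4,[0.038,0.014,0.3],0],[0.4,[0.038,0.014,0.34],0],[0.4,[0.038,0.014,0.34],0],[1,[0.038,0.014,0.34],0],[1,[0.038,0.014,0.34],0],[1,[0.038,0.014,0.34],0],[1,[0.038,0.014,0.34],0],[1,[0.038,0.014,0.34],0]], "squeeze": 30}}

```text
t: 27.0
eef_pos: [0.5662, 0.3251, 0.0591]
tool_rot: [0.0, 0.597, 0.802, 0.001]
contact_force: [0.4, -0.0, 4.7]
gripper_width: 0.31
grasp_force: 29.6
```

```bash
python3 - <<'E'
from plan import *
from ov import *
w=body(C,WELL[6]);print(w)
rows([(w[0],w[1],.25,C[2],1)])
E
```

```text
[np.float64(0.622497527535998), np.float64(-0.004066472245369809), np.float64(0.056)]
pos [0.5662 0.3251 0.0591] a 0.2905 tilt [ 0.0015  0.001  -1.    ] t 27.0 w 0.31 g 29.6 F [ 0.4 -0.   4.7]
[1, [-1.657, -0.2001, -0.9559], 0.0616]
```

Request:
{"api": "apply_moves", "payload": {"deltas": [[1,[0,0,-0.1],0],[1,[0,0,-0.3],0],[1,[0,0,-0.55],0],[1,[0,0,-0.8],0],[1,[0,0,-0.96],0],[1,[-0.2,-0.02,-0.96],0.02],[1,[-0.45,-0.05,-0.96],0.04],[1,[-0.7,-0.08,-0.96],0.0615],[1,[-0.95,-0.11,-0.96],0.0615],[1,[-0.95,-0.11,-0.96],0.0615],[1,[-0.95,-0.11,-0.96],0.0615],[1,[-0.95,-0.11,-0.96],0.0615]]}}

```text
t: 28.2
eef_pos: [0.5984, 0.1378, 0.2501]
tool_rot: [-0.0, 0.74, 0.673, 0.0]
contact_force: [-0.8, 0.8, -0.2]
gripper_width: 0.305
grasp_force: 30.9
```

```bash
python3 - <<'E'
from mv import *
for i in range(3): s=bot.read_camera('side')
w=body(C,WELL[6])
rows([(w[0],w[1],.25,C[2],1),(w[0],w[1]+.005,.125,C[2],1)])
o=bot.get_obs();e=o['eef_pos'];u=w2px(s,[e[0],e[1],e[2]-.02]).astype(int);print(u)
cv2.imwrite('pics/v5.png',crop(s,u[0]-60,u[1]-60,120,120,4.8,[[e[0],e[1],e[2]-.049],[e[0],e[1],e[2]+.027]]))
E
```

```text
pos [0.5985 0.1383 0.2501] a -0.0927 tilt [-1.e-04  7.e-04 -1.e+00] t 28.4 w 0.307 g 30.9 F [-0.1  0.1 -0.2]
[1, [-0.6978, 0.1856, 0.0001], 0.0006]
[1, [-0.6734, 0.1834, 0.6252], 0.0006]
[264 242]
```

View pics/v5.png

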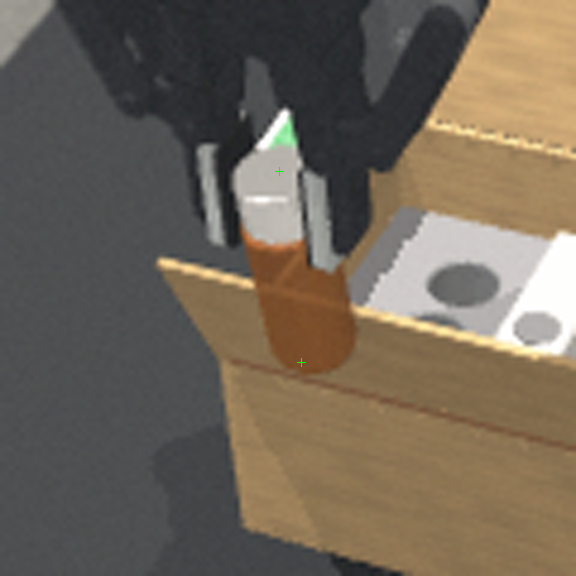

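```bash
python3 - <<'E'
from mv import *
s=bot.read_camera('side');e=bot.get_obs()['eef_pos']
f=lambda a,b:((a+.5)/4.8-.5+204,(b+.5)/4.8-.5+182)
print(px2w(s,*f(313,350),e[2]-.049)-e, px2w(s,*f(267,166),e[2]+.027)-e)
g=lambda X:(w2px(s,X)-[204,182]+.5)*4.8-.5
print(g(e+[0.012,0,-.049])-g(e+[0,0,-.049]),g(e+[0,0.012,-.049])-g(e+[0,0,-.049]))
E
```

```text
[-0.00181802 -0.00599152 -0.049     ] [ 0.00430284 -0.0009323   0.027     ]
[-34.92909565  -6.29767631] [-13.38721926  24.37427155]
```

```bash
python3 - <<'E'
from mv import *
rows([(.624,.0012,.25,C[2],1),(.624,.0012,.12,C[2],1)])
E
```

```text
pos [0.5986 0.138  0.2501] a -0.0932 tilt [-1.e-04  6.e-04 -1.e+00] t 28.4 w 0.304 g 30.9 F [ 0.4  0.1 -0.4]
[1, [-0.6693, 0.1903, 0.0002], 0.0005]
[1, [-0.6697, 0.1904, 0.6502], 0.0005]
```

Request:
{"api": "apply_moves", "payload": {"deltas": [[1,[-0.2,0.06,0],0],[1,[-0.45,0.13,0],0],[1,[-0.67,0.19,0],0],[1,[-0.67,0.19,0.15],0],[1,[-0.67,0.19,0.35],0],[1,[-0.67,0.19,0.55],0],[1,[-0.67,0.19,0.65],0],[1,[-0.67,0.19,0.65],0],[1,[-0.67,0.19,0.65],0],[1,[-0.67,0.19,0.65],0]]}}

```text
t: 29.4
eef_pos: [0.6254, -0.0001, 0.122]
tool_rot: [0.001, 0.74, 0.673, 0.001]
contact_force: [-0.4, 0.3, -0.4]
gripper_width: 0.304
grasp_force: 30.9
```

```bash
python3 - <<'E'
from mv import *
for i in range(3): s=bot.read_camera('side')
w=body(C,WELL[6]);o,M,a=state();e=o['eef_pos']
rows([(.624,.0012,.1,C[2],1),(w[0],w[1],.067,C[2],1)])
g=lambda X:(np.array(X),)
circ=[[w[0]+.0155*np.cos(k),w[1]+.0155*np.sin(k),.056] for k in np.arange(0,6.28,.5)]
cv2.imwrite('pics/v6.png',crop(s,240,190,110,110,5,circ+[[e[0]-.0018,e[1]-.006,e[2]-.049]]))
E
```

```text
pos [ 6.249e-01 -6.000e-04  1.217e-01] a -0.0958 tilt [ 0.0026 -0.     -1.    ] t 29.6 w 0.303 g 30.9 F [ 0.4  0.8 -1.2]
[1, [0.0083, -0.0058, 0.1084], 0.0001]
[1, [-0.0187, -0.0112, 0.2734], 0.0001]
```

View pics/v6.png

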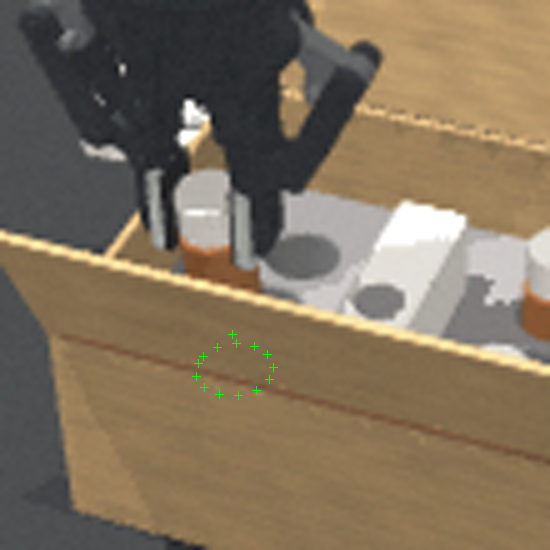

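Request:
{"api": "apply_moves", "payload": {"deltas": [[1,[0.008,-0.006,0.02],0],[1,[0.008,-0.006,0.04],0],[1,[0.008,-0.006,0.06],0],[1,[0.008,-0.006,0.08],0],[1,[0.008,-0.006,0.1],0],[1,[0.008,-0.006,0.1],0]]}}

```text
t: 30.15
eef_pos: [0.6241, 0.0011, 0.1001]
tool_rot: [0.001, 0.74, 0.672, 0.001]
contact_force: [3.8, 0.5, -0.3]
gripper_width: 0.308
grasp_force: 29.8
```

Request:
{"api": "apply_moves", "payload": {"deltas": [[1,[0,0,0.025],0],[1,[-0.005,0,0.05],0],[1,[-0.01,0,0.07],0],[1,[-0.015,0,0.09],0],[1,[-0.02,0,0.11],0],[1,[-0.025,0,0.13],0],[1,[-0.027,0,0.15],0],[1,[-0.027,0,0.163],0],[1,[-0.027,0,0.163],0],[1,[-0.027,0,0.163],0]]}}

```text
t: 31.15
eef_pos: [0.6237, -0.0035, 0.0675]
tool_rot: [0.0, 0.74, 0.673, 0.001]
contact_force: [5.3, 2.1, -0.7]
gripper_width: 0.305
grasp_force: 29.4
```

Request:
{"api": "apply_moves", "payload": {"deltas": [[1,[-0.003,-0.006,0.005],0],[1,[-0.003,-0.006,0.005],0],[0.55,[-0.003,-0.006,0.005],0],[0.5,[-0.003,-0.006,0.005],0],[0.5,[-0.003,-0.006,0.005],0],[0.5,[-0.003,-0.006,-0.1],0],[0.5,[0,0,-0.3],0],[0.5,[0,0,-0.55],0],[0.5,[0,0,-0.8],0],[0.5,[0,0,-0.92],0],[0.5,[0.25,0,-0.92],0],[0.5,[0.5,0,-0.92],0]]}}

```text
t: 32.35
eef_pos: [0.6324, 0.0936, 0.2524]
tool_rot: [0.001, 0.742, 0.67, -0.0]
contact_force: [1.0, 1.8, -0.6]
gripper_width: 0.498
grasp_force: 0.0
```

Request:
{"api": "apply_moves", "payload": {"deltas": [[1,[0.25,0,0],0],[1,[0.5,0,0],0],[1,[0.75,-0.1,0],0],[1,[0.9,-0.1,0],0],[1,[0.9,-0.1,0],0],[1,[0.9,-0.1,0],0],[1,[0.9,-0.1,0],0]]}}

```text
t: 33.05
eef_pos: [0.6297, 0.2741, 0.2509]
tool_rot: [0.0, 0.741, 0.672, -0.001]
contact_force: [0.6, -0.4, 0.1]
gripper_width: -0.001
grasp_force: 0.0
```

```bash
python3 - <<'E'
from mv import *
for i in range(2): s=bot.read_camera('side')
rows([])
t=snap('top')
pts=[body(C,[a,b,92]) for a,b in [(56,38),(-56,38),(-56,-38)]]+[body(C,[b[0],b[1],92]) for b in BOXB]
im=np.zeros((580,800,3),'u1')
im[:500,:399]=crop(t,265,185,133,125,3,pts)[:375].repeat(1,0)[:500,:399] if 0 else np.vstack([crop(t,265,185,133,125,3,pts),np.zeros((125,399,3),'u1')])
im[:510,400:799]=crop(s,235,165,133,170,3,pts)
cv2.imwrite('pics/v7.png',im)
for q in (t,s):
  for n in ('vial1_c','inner_edge','outer_edge','brick_c'):
    for d in bot.look_for(q,n)[:3]: print(n,np.round(d['point'],3),round(d['confidence'],2))
E
```

```text
pos [0.6299 0.2739 0.2512] a -0.0987 tilt [-2.0e-04 -1.4e-03 -1.0e+00] t 33.1 w -0.002 g 0.0 F [-0.7  0.1 -0.9]
inner_edge [0.575 0.061 0.142] 0.78
inner_edge [ 0.565 -0.044  0.052] 0.53
outer_edge [ 0.554 -0.136  0.156] 0.93
outer_edge [0.505 0.004 0.096] 0.18
brick_c [ 0.56  -0.038  0.088] 0.85
brick_c [0.697 0.253 0.111] 0.66
brick_c [0.507 0.005 0.095] 0.24
vial1_c [ 0.555 -0.064  0.095] 0.59
inner_edge [0.569 0.07  0.146] 0.78
outer_edge [ 0.55  -0.14   0.152] 0.74
brick_c [ 0.557 -0.048  0.091] 0.87
brick_c [ 0.632 -0.384  0.084] 0.4
```

View pics/v7.png

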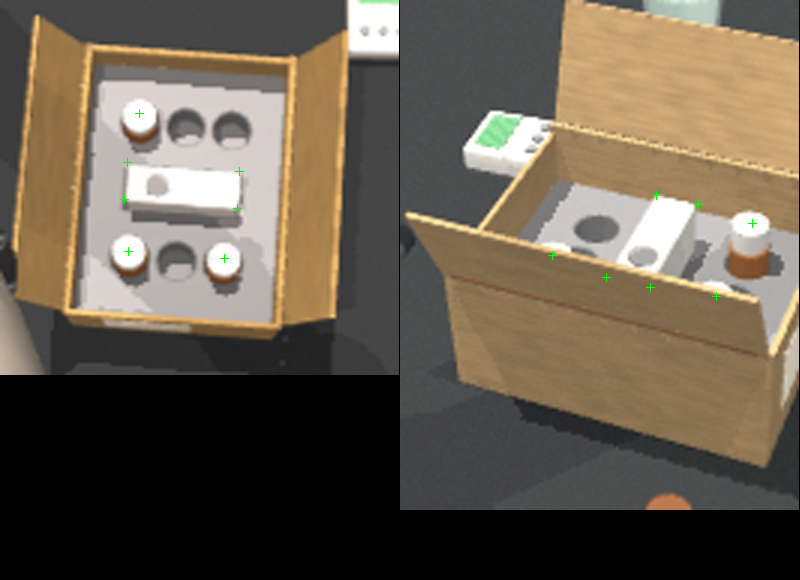

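```bash
cat > cf.py <<'E'
from rk import *
def cpos():
    for i in range(2): bot.read_camera('side')
    rows([]);e=bot.get_obs()['eef_pos'];d=e[:2]-np.array(C[:2]);c,s=np.cos(C[2]),np.sin(C[2])
    r=np.array([c*d[0]+s*d[1],-s*d[0]+c*d[1],e[2]])*1e3;print('carton xyz',r.round(1));return r
def path(P):
    r=cpos()
    for x,y,z in P: print([1,[round((y-r[1])/200,3),round((x-r[0])/200,3),round((r[2]-z)/200,3)],0])
E
python3 -c "
from cf import *
path([(0,150,251),(0,150,150)])"
```

```text
pos [0.6293 0.2762 0.2515] a -0.0958 tilt [ 0.  0. -1.] t 33.7 w 0.004 g 0.0 F [ 0.4 -0.5  0.6]
carton xyz [ 35.8 317.7 251.5]
[1, [np.float64(-0.838), np.float64(-0.179), np.float64(0.003)], 0]
[1, [np.float64(-0.838), np.float64(-0.179), np.float64(0.508)], 0]
```

Request:
{"api": "apply_moves", "payload": {"deltas": [[1,[-0.25,-0.05,0],0],[1,[-0.5,-0.1,0],0],[1,[-0.7,-0.18,0],0],[1,[-0.838,-0.18,0],0],[1,[-0.838,-0.18,0.2],0],[1,[-0.838,-0.18,0.4],0],[1,[-0.838,-0.18,0.508],0],[1,[-0.838,-0.18,0.508],0],[1,[-0.838,-0.18,0.508],0],[1,[-0.838,-0.18,0.508],0]]}}

```text
t: 34.7
eef_pos: [0.5787, 0.1135, 0.1517]
tool_rot: [0.001, 0.74, 0.672, 0.001]
contact_force: [0.3, 0.5, 0.6]
gripper_width: 0.001
grasp_force: 0.0
```

```bash
python3 -c "
from cf import *
path([(0,95,150),(0,40,150),(0,33,133),(0,27,117),(0,25,102)])"
```

```text
pos [0.5785 0.1133 0.1516] a -0.0958 tilt [ 2.8e-03  6.0e-04 -1.0e+00] t 34.8 w 0.0 g 0.0 F [ 0.9  1.  -0.4]
carton xyz [  0.9 150.6 151.6]
[1, [np.float64(-0.278), np.float64(-0.004), np.float64(0.008)], 0]
[1, [np.float64(-0.553), np.float64(-0.004), np.float64(0.008)], 0]
[1, [np.float64(-0.588), np.float64(-0.004), np.float64(0.093)], 0]
[1, [np.float64(-0.618), np.float64(-0.004), np.float64(0.173)], 0]
[1, [np.float64(-0.628), np.float64(-0.004), np.float64(0.248)], 0]
```

Request:
{"api": "apply_moves", "payload": {"deltas": [[1,[-0.08,0,0.005],0],[1,[-0.14,0,0.005],0],[1,[-0.2,0,0.005],0],[1,[-0.26,0,0.005],0],[1,[-0.32,0,0.005],0],[1,[-0.38,0,0.005],0],[1,[-0.44,0,0.005],0],[1,[-0.5,0,0.005],0],[1,[-0.55,0,0.005],0],[1,[-0.57,0,0.05],0],[1,[-0.59,0,0.09],0],[1,[-0.59,0,0.09],0]]}}

```text
t: 36.0
eef_pos: [0.565, -0.0053, 0.1302]
tool_rot: [-0.001, 0.74, 0.672, -0.001]
contact_force: [0.4, -0.6, -0.4]
gripper_width: 0.001
grasp_force: 0.0
```

```bash
python3 -c "
from cf import *
path([(0,27,117),(0,25,104)])
p=snap('side')
for d in bot.look_for(p,'inner_edge')[:2]: print(d)"
```

```text
pos [ 0.5657 -0.0042  0.1313] a -0.0953 tilt [-1.2e-03  3.0e-04 -1.0e+00] t 36.1 w -0.004 g 0.0 F [ 1.3  1.  -0.5]
carton xyz [ -0.5  32.4 131.3]
[1, [np.float64(-0.027), np.float64(0.002), np.float64(0.072)], 0]
[1, [np.float64(-0.037), np.float64(0.002), np.float64(0.137)], 0]
{'point': [0.5599, 0.013, 0.1177], 'confidence': 0.94}
{'point': [0.5313, 0.0183, 0.1057], 'confidence': 0.21}
```

Request:
{"api": "apply_moves", "payload": {"deltas": [[1,[-0.015,0,0.03],0],[1,[-0.027,0,0.065],0],[1,[-0.032,0,0.095],0],[1,[-0.037,0,0.12],0],[1,[-0.037,0,0.137],0],[1,[-0.037,0,0.137],0],[1,[-0.037,0,0.137],0]]}}

```text
t: 36.9
eef_pos: [0.5653, -0.012, 0.1043]
tool_rot: [-0.0, 0.74, 0.672, -0.0]
contact_force: [0.8, -0.5, 0.5]
gripper_width: -0.003
grasp_force: 0.0
```

```bash
python3 -c "
from cf import *
path([(0,25,100)])
p=snap('side')
for d in bot.look_for(p,'inner_edge')[:2]: print(d)"
```

```text
pos [ 0.5653 -0.0119  0.1044] a -0.0958 tilt [-1.e-04  1.e-04 -1.e+00] t 37.0 w 0.003 g 0.0 F [ 0.1 -0.   0.2]
carton xyz [-1.000e-01  2.470e+01  1.044e+02]
[1, [np.float64(0.002), np.float64(0.001), np.float64(0.022)], 0]
{'point': [0.56, 0.0097, 0.1036], 'confidence': 0.97}
{'point': [0.6931, 0.2751, 0.0933], 'confidence': 0.47}
```

Request:
{"api": "apply_moves", "payload": {"deltas": [[1,[0,0,0.006],0],[1,[0,0,0.012],0],[1,[0,0,0.016],0],[1,[0,0,0.016],0],[1,[0,0,0.016],0]]}}

```text
t: 37.6
eef_pos: [0.5657, -0.012, 0.1038]
tool_rot: [0.001, 0.74, 0.672, -0.0]
contact_force: [-8.6, -0.2, 22.3]
gripper_width: -0.001
grasp_force: 11.4
```

Request:
{"api": "apply_moves", "payload": {"deltas": [[1,[0,0,-0.1],0],[1,[0,0,-0.3],0],[1,[0,0,-0.5],0],[1,[0,0,-0.7],0],[1,[-0.1,0,-0.7],0],[1,[-0.35,0,-0.7],0],[1,[-0.6,0,-0.7],0],[1,[-0.85,0,-0.7],0],[1,[-0.92,0,-0.7],0],[1,[-0.92,0,-0.7],0],[1,[-0.92,0,-0.7],0]]}}

```text
t: 38.7
eef_pos: [0.5481, -0.1936, 0.2412]
tool_rot: [-0.0, 0.74, 0.673, 0.0]
contact_force: [-0.2, -0.2, 0.0]
gripper_width: -0.006
grasp_force: 0.0
```

```bash
python3 -c "
from cf import *
path([(0,-158,240),(0,-158,160),(0,-95,160),(0,-32,160),(0,-25,142),(0,-21,125),(0,-19,110)])
for c in ('top','side'):
  p=snap(c)
  for n in ('inner_edge','outer_edge'):
    for d in bot.look_for(p,n)[:2]: print(c,n,d)"
```

```text
pos [ 0.5484 -0.1925  0.2414] a -0.0922 tilt [ 3.e-04  1.e-03 -1.e+00] t 38.8 w -0.001 g 0.0 F [-0.1  0.1 -0.3]
carton xyz [   0.4 -156.7  241.4]
[1, [np.float64(-0.007), np.float64(-0.002), np.float64(0.007)], 0]
[1, [np.float64(-0.007), np.float64(-0.002), np.float64(0.407)], 0]
[1, [np.float64(0.308), np.float64(-0.002), np.float64(0.407)], 0]
[1, [np.float64(0.623), np.float64(-0.002), np.float64(0.407)], 0]
[1, [np.float64(0.658), np.float64(-0.002), np.float64(0.497)], 0]
[1, [np.float64(0.678), np.float64(-0.002), np.float64(0.582)], 0]
[1, [np.float64(0.688), np.float64(-0.002), np.float64(0.657)], 0]
top inner_edge {'point': [0.569, 0.0021, 0.1071], 'confidence': 0.63}
top inner_edge {'point': [0.4993, -0.0707, 0.0943], 'confidence': 0.42}
top outer_edge {'point': [0.5507, -0.1405, 0.156], 'confidence': 0.75}
top outer_edge {'point': [0.5324, 0.3042, 0.0413], 'confidence': 0.41}
side inner_edge {'point': [0.5594, 0.0112, 0.1055], 'confidence': 0.75}
side outer_edge {'point': [0.5487, -0.138, 0.1522], 'confidence': 0.66}
side outer_edge {'point': [0.5308, 0.3191, 0.0401], 'confidence': 0.3}
```

Request:
{"api": "apply_moves", "payload": {"deltas": [[1,[-0.007,0,0.2],0],[1,[-0.007,0,0.38],0],[1,[-0.007,0,0.407],0],[1,[0.06,0,0.407],0],[1,[0.12,0,0.407],0],[1,[0.18,0,0.407],0],[1,[0.24,0,0.407],0],[1,[0.3,0,0.407],0],[1,[0.36,0,0.407],0],[1,[0.42,0,0.407],0],[1,[0.48,0,0.407],0],[1,[0.48,0,0.407],0]]}}

```text
t: 40.3
eef_pos: [0.5572, -0.0968, 0.16]
tool_rot: [-0.0, 0.739, 0.674, 0.0]
contact_force: [0.4, -0.1, -0.9]
gripper_width: 0.003
grasp_force: 0.0
```

```bash
python3 -c "
from cf import *
path([(0,-32,160),(0,-25,142),(0,-21,125),(0,-19,110)])"
```

```text
pos [ 0.557  -0.0992  0.1598] a -0.0951 tilt [-2.e-04  1.e-04 -1.e+00] t 40.4 w 0.002 g 0.0 F [-1.2 -0.5 -0.7]
carton xyz [ -0.  -63.  159.8]
[1, [np.float64(0.155), np.float64(0.0), np.float64(-0.001)], 0]
[1, [np.float64(0.19), np.float64(0.0), np.float64(0.089)], 0]
[1, [np.float64(0.21), np.float64(0.0), np.float64(0.174)], 0]
[1, [np.float64(0.22), np.float64(0.0), np.float64(0.249)], 0]
```

Request:
{"api": "apply_moves", "payload": {"deltas": [[1,[0.05,0,0],0],[1,[0.1,0,0],0],[1,[0.15,0,0],0],[1,[0.17,0,0.045],0],[1,[0.19,0,0.09],0],[1,[0.2,0,0.13],0],[1,[0.21,0,0.17],0],[1,[0.215,0,0.21],0],[1,[0.22,0,0.235],0],[1,[0.22,0,0.249],0],[1,[0.22,0,0.249],0],[1,[0.22,0,0.249],0]]}}

```text
t: 41.6
eef_pos: [0.5613, -0.056, 0.1102]
tool_rot: [0.0, 0.74, 0.672, 0.0]
contact_force: [-0.7, 0.2, 0.2]
gripper_width: -0.004
grasp_force: 0.0
```

```bash
python3 -c "
from cf import *
path([(0,-19,108)])"
```

```text
pos [ 0.5614 -0.056   0.1104] a -0.0961 tilt [ 5.e-04 -1.e-04 -1.e+00] t 41.7 w -0.001 g 0.0 F [0.7 0.4 0.5]
carton xyz [  0.2 -19.5 110.4]
[1, [np.float64(0.003), np.float64(-0.001), np.float64(0.012)], 0]
```

Request:
{"api": "apply_moves", "payload": {"deltas": [[1,[0,0,0.005],0],[1,[0,0,0.01],0],[1,[0,0,0.015],0],[1,[0,0,0.018],0],[1,[0,0,0.018],0],[1,[0,0,0.018],0]]}}

```text
t: 42.3
eef_pos: [0.5616, -0.0559, 0.1088]
tool_rot: [0.001, 0.74, 0.672, -0.0]
contact_force: [-7.1, 0.1, 19.8]
gripper_width: -0.001
grasp_force: 9.8
```

Request:
{"api": "apply_moves", "payload": {"deltas": [[1,[0,0,-0.1],0],[1,[0,0,-0.3],0],[1,[0,0,-0.5],0],[1,[0,0,-0.7],0],[1,[-0.2,-0.1,-0.7],0],[1,[-0.4,-0.2,-0.7],0],[1,[-0.6,-0.3,-0.7],0],[1,[-0.9,-0.3,-0.7],0],[1,[-0.9,-0.3,-0.7],0],[1,[-0.9,-0.3,-0.7],0]]}}

```text
t: 43.3
eef_pos: [0.4835, -0.2317, 0.2464]
tool_rot: [0.0, 0.742, 0.671, -0.0]
contact_force: [1.2, 1.2, 0.7]
gripper_width: -0.001
grasp_force: 0.0
```

```bash
python3 -c "
from cf import *
cpos()
print('expected outer mid',body(C,[0,-39,105]),'edge',body(C,[0,6,107]),'inner edge',body(C,[0,4,102]))
for c in ('top','side'):
  p=snap(c,'fin_'+c+'.png')
  for n in ('inner_edge','outer_edge','carton'):
    for d in bot.look_for(p,n)[:2]: print(c,n,np.round(d['point'],3),d['confidence'])
# outer free edge row in top view: sample grey-level gradient along carton y at several x
t=snap('top');g=cv2.cvtColor(t['color'],cv2.COLOR_RGB2GRAY).astype(float)
for x in (-60,0,60):
  ys=np.arange(-100,100,2.);v=[cv2.getRectSubPix(g.astype('f4'),(1,1),tuple(w2px(t,body(C,[x,y,107])).astype(float)))[0,0] for y in ys]
  gr=np.abs(np.diff(v));i=np.argsort(gr)[-4:];print(x,[(ys[k],round(float(gr[k]))) for k in sorted(i)])
"
```

```text
pos [ 0.4847 -0.2279  0.2465] a -0.0948 tilt [ 2.e-04  9.e-04 -1.e+00] t 43.4 w 0.001 g 0.0 F [0.3 1.2 0.3]
carton xyz [ -59.7 -198.   246.5]
expected outer mid [np.float64(0.5593462202637038), np.float64(-0.07531892757008328), np.float64(0.105)] edge [np.float64(0.5636775045748148), np.float64(-0.030527857296910262), np.float64(0.107)] inner edge [np.float64(0.5634850030498766), np.float64(-0.03251857153127351), np.float64(0.102)]
top inner_edge [0.569 0.003 0.106] 0.7
top outer_edge [ 0.56  -0.076  0.109] 0.95
top carton [ 0.554 -0.038  0.112] 0.77
side inner_edge [0.563 0.01  0.105] 0.9
side inner_edge [0.555 0.015 0.107] 0.61
side outer_edge [ 0.555 -0.072  0.11 ] 0.6
side carton [0.553 0.019 0.103] 0.88
-60 [(np.float64(-86.0), 101), (np.float64(-84.0), 58), (np.float64(82.0), 46), (np.float64(84.0), 47)]
0 [(np.float64(-86.0), 44), (np.float64(-84.0), 87), (np.float64(82.0), 39), (np.float64(84.0), 56)]
60 [(np.float64(-86.0), 95), (np.float64(-84.0), 48), (np.float64(82.0), 50), (np.float64(84.0), 58)]
```

Both flaps' visible centres lie where flat flaps should be (heights 0.105 to 0.110), and the tool is clear.

```bash
python3 -c "
from station import bot
print(bot.hand_in())"
```

```text
the job is handed in; nothing more can be done
None
```

I packed all three vials and the cold brick, folded the shorter flap down and then the longer one over it, and handed the job in at about 43 s; the hand-in returned no verdict.

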